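# Weigh a soil sample on the spring scale

### The arm

A 7-joint arm with a two-finger parallel gripper is mounted at the origin on a cart in front of the work surface, level with it; the furniture and walls round the work are solid. World frame = base frame: x ahead of the robot, y to its left, z up, the work surface at z = 0. Lengths are in m, angles in rad, forces in N, time in s.
With the tool pointing down it reaches from about 0.425 to 0.925 m from the base axis. Payload 6.8 kg.
Tool frame: the origin (TCP) lies between the finger pads; the fingertips stand r.tip_reach ahead of it and the grasp point (between the pads) lies 11 mm behind it (r.tip_reach is the distance from the TCP to the fingertips, in m); z points along the fingers, y is the direction in which the jaws open and shut (so a half turn about z gives the same grasp; the last joint's range is limited). The gripper opens to 85 mm and grips with 20 to 120 N. Pads are 22 mm wide; open, the fingers measure 114 mm over their backs; the gripper's body (76 mm by 85 mm) begins 54 mm behind the grasp point. The pads swing forward as they close: fully open they stand 13 mm farther back than shut.
Start: joints at [-1.366, 0.477, 0.022, 1.555, -0.011, 1.109, -0.083], TCP at [0.208, 0.642, 0.205] pointing down, gripper open.
Joint ranges: [-2.96, 2.96], [-0.34, 2.1], [-1.41, 1.46], [0.24, 2.44], [-1.37, 4.51], [0.17, 1.92], [-2.96, 2.96]. Speed limits (rad/s): [2.39, 2.39, 3.14, 3.14, 3.14, 3.14, 3.14].

### API

Orientations are given as a rotation vector (axis times angle).
In Python, from bench import r, eyes, spotter gives the robot as it stands.
- The arm moves only by the tool carry_out, never from a script. Its argument "series" is text: rows parted by semicolons, each of 5 numbers parted by spaces: the shift along the tool's x, y, z in cm, then the turn about the tool's z in rad, then the opening, from 0 (shut) to 1 (fully open). In form: x y z yaw gripper; .... A call has 1 to 8 rows; each row shifts and turns the commanded pose from where the row before left it, along the tool's axes as they then stand; what a row does not reach is not made up. A row lasts 1/8 s, in which the tool goes at most 62.5 mm and 10.7 degrees, less where a joint would pass 70% of its speed; a pose out of reach is approached as far as the arm can. A call with a gripper value outside its range is refused whole. The fingers move at their own pace and stop on an object; "grip_force" is the grip in N (left out, the last holds). Time passes only in rows, so rows that do not move let the fingers close. It gives the time, the measured TCP pose, the force and the opening at its end, in the units of the state.
- r.get_obs(): the state, without advancing time (a new reading comes with each control period).
- eyes.grab_frame(name): name is "side" or "top" or "wrist"; returns a dict with "color" (480x640x3 uint8, blue, green, red), "intrinsics" (3x3 intrinsics, pixels), "D" ([k1, k2, p1, p2, k3] as OpenCV has them; the pictures are not rectified), "R" (3x3) and "t" (3): a world point X has camera coordinates R X + t; the wrist camera has in their place "T_tool_cam" (4x4, takes a point from camera to tool coordinates, whose origin is the TCP and whose axes are the flange's). Camera axes: x right, y down, z forward; pixel columns grow to the right and rows downward; lengths in m; the calibration is good to about 2 mm. A picture is of the moment at which its call begins: read the wrist's pose just before it. There is no depth.
- r.hand_in(): hands the job in, once; it reports no verdict.
Trained networks look in a picture, given as the dict that the camera call returned (one of the last four; its "shot" number tells which), for a name from the list of things; names that differ only in an ending like _2 or _b are one class to them, and where a whole thing is asked for, a point or a joint stands for the part that bears it (a point fixed in the world has none). Each returns a list of dicts, best first, with "confidence" (0 to 1); they miss things now and then, are a little off and sometimes report something else, mostly with a low value. They report only what shows in the picture. A call takes as long as a camera call. They do not tell look-alikes from the thing itself.
- spotter.search_frame(picture, query): "uv" ([column, row] in pixels, amid what is visible of it).
- spotter.trace(picture, query): "pixels" (480x640 bool, what is visible of it) and "uv" ([column, row] in pixels, amid what is visible of it).
- spotter.mark_of(picture, query): "uv" ([column, row] in pixels: a listed point, or the origin of a listed thing).
The state is a dict: "clock": time; "joints": joint angles; "qvel": joint speeds; "tau": joint torques, N m; "tcp_pos": TCP position; "orientation": TCP orientation; "contact_force": force on the tool from outside, world axes, zero at the start; "moment": the same for the moment, N m; "grip_width": finger opening in m.
Only numpy, scipy, OpenCV 4.12 (cv2) and the standard library are available. Lean on these libraries where they do the work, as an engineer would, in place of code of your own. Each camera call takes 0.05 s, during which the arm holds its last target.

### The job

Weigh the soil sample: pick up the basket with the jar in it by its blue grip and hang it on the hook of the spring scale, the hook between the two collars of the basket's bar. Keep hold and lower it slowly, the pointer creeping at two or three centimetres a second at most, until the scale carries the whole weight, and only then let go, so gently that the pointer neither drops nor springs back when you release it. Leave the basket hanging free and at rest with the jar upright in it, and do not disturb the mortar or the bottle.

Things in the scene. Friction and masses are not known exactly. Their poses are not given: they have to be found in the camera images.
- basket_grip (a point): Centre of the basket's grip, a blue upright tab 26 (x) x 14 (y) x 38 mm high; this point is 205 mm above the basket's underside. Grasp it with the fingers on its +y and -y sides. Its 8 mm stem stands on the middle of the basket's steel bar, whose axis is 40 mm below this point. z is up.
- basket_bar (a point): The underside of the basket's bar, at its middle, 161 mm above the basket's underside and 44 mm below basket_grip: the place that rests on the hook, between two brass collars (18 mm across) whose inner faces stand 15 mm apart. The jar's rim lies 52 mm below it. Axes as the basket's.
- basket: The basket: aluminium cup 83 mm across, 30 mm high, and two wires at y = +/-50 mm up to a bar along y, 8 mm thick, 80 mm long, its axis 165 mm up. Origin at the centre of its underside, z up; looks the same turned by half a turn. The loaded weight differs widely each time (at most 8 N) and cannot be seen from outside.
- hook_seat (a point): Seat of the yellow hook: top of its 7 mm wire at the trough's bottom (8 mm flat), 268 mm above the bench unloaded. x points from the hook's free tip back to the column, z up. The tip's top is 15 mm higher and 13 to 21 mm in front (-x); an arm 14 mm higher runs from 16 mm behind to the column, 112 mm behind. The bar goes over the tip from the front and must lie along y.
- hook (a joint): How far the hook and its red pointer have gone down, in m: 0 unloaded, 0.10 at the lower stop. Spring 100 N/m (10 mm down per newton), lightly damped: let go out of balance and it jumps. The hook slides only up and down and does not give sideways.
- scale: The fixed spring scale: grey base plate 230 x 120 mm, white column 54 mm wide and 292 mm high with a graduated plate; origin on the bench straight below the hook's seat, -x is its front.
- sample_mid (a point): Centre of the open glass sample jar with soil (69 mm across, 105 mm high) that stands loose in the basket, its foot 4 mm above the basket's underside; z is its axis, up.
- mortar_small: A white porcelain mortar, 122 mm across, 61 mm high, standing on the bench; a bystander. Origin at its underside.
- bottle: A small white reagent bottle with a green cap, 45 mm across, 92 mm high, standing on the bench; a bystander. Origin at its underside.
Things that resemble listed ones, but are neither listed nor needed, are in the scene too. Of the things that look like the basket, the larger one is meant.

How it is judged:
By the outcome, as a careful person would: the job done as asked, in the order asked, and still so for the second after the job is handed in, with the robot touching nothing.
It also fails if it takes over 61 s, if anything falls off the work surface, if the arm or the gripper's body presses on something with over 40 N, if the wrist force passes 120 N, or if a joint passes its speed limit or range.

## Working session

There is one attempt and no reset: what is moved stays moved. The work goes in short steps, Python scripts to look and compute and a tool call to move; the robot and the scene stay as the last step left them, time stands still between calls to the robot, and variables do not carry over. Pictures are saved under pics/ and viewed, and the job is handed in when it is done.

Besides the shell and the picture viewer there is one more tool, called after ">>>" as name(argument=value, ...) on one line, values as JSON. carry_out: Moves the arm, as the interface text tells. Its arguments: {"type":"object","properties":{"series":{"type":"string"},"grip_force":{"type":"number"}},"required":["series"]}

```bash
ls; mkdir -p pics; cat > h.py <<'E'
import numpy as np, cv2
from bench import r, eyes, spotter
from scipy.spatial.transform import Rotation as Ro
def Tt():
    o=r.get_obs(); T=np.eye(4); T[:3,:3]=Ro.from_rotvec(o['orientation']).as_matrix(); T[:3,3]=o['tcp_pos']; return T
def grab(n):
    T=Tt(); p=eyes.grab_frame(n)
    if n=='wrist':
        W=T@p['T_tool_cam']; p['R_']=W[:3,:3].T; p['t_']=-p['R_']@W[:3,3]
    else: p['R_']=np.array(p['R']); p['t_']=np.array(p['t'])
    return p
def ray(p,uv):
    q=cv2.undistortPoints(np.array([[uv]],float),np.array(p['intrinsics']),np.array(p['D']))[0,0]
    d=p['R_'].T@np.array([q[0],q[1],1]); c=-p['R_'].T@p['t_']; return c,d/np.linalg.norm(d)
def onz(p,uv,z):
    c,d=ray(p,uv); return c+d*(z-c[2])/d[2]
def tri(*pu):
    A=np.zeros((3,3));b=np.zeros(3);rs=[ray(p,u) for p,u in pu]
    for c,d in rs:
        M=np.eye(3)-np.outer(d,d);A+=M;b+=M@c
    X=np.linalg.solve(A,b); return X,[np.linalg.norm((np.eye(3)-np.outer(d,d))@(X-c)) for c,d in rs]
def proj(p,X):
    u,_=cv2.projectPoints(np.array(X,float).reshape(-1,3),cv2.Rodrigues(p['R_'])[0],p['t_'],np.array(p['intrinsics']),np.array(p['D'])); return u[:,0]
E
python3 - <<'E'
from h import *
np.set_printoptions(precision=4,suppress=True)
o=r.get_obs(); print(o, r.tip_reach); print(Tt())
for n in ['side','top','wrist']:
    p=grab(n); cv2.imwrite(f'pics/{n}0.png',p['color'])
    print(n,-p['R_'].T@p['t_'],p['R_'][2])
    for q in ['basket_grip','basket_bar','basket','hook_seat','scale','sample_mid','mortar_small','bottle']:
        print(q,[(np.round(d['uv'],1),round(d['confidence'],2)) for d in spotter.mark_of(p,q)])
E
```

```text
pics
{'clock': 0.0, 'joints': array([-1.3661,  0.4778,  0.0223,  1.5565, -0.0115,  1.1093, -0.0831]), 'qvel': array([ 0.0008, -0.0003,  0.0003,  0.001 ,  0.0005, -0.0002,  0.    ]), 'tau': array([  0.0019, -59.646 ,   1.6081, -28.1197,   0.0122,   0.0092,
        -0.    ]), 'tcp_pos': array([0.2075, 0.6416, 0.2035]), 'orientation': array([-0.4893, -3.1031,  0.0029]), 'contact_force': array([0.0789, 0.1298, 0.0748]), 'moment': array([-0.0249,  0.0084, -0.0234]), 'grip_width': 0.08572510189180196} 0.008
[[-0.9515  0.3077 -0.0004  0.2075]
 [ 0.3077  0.9515 -0.0018  0.6416]
 [-0.0001 -0.0018 -1.      0.2035]
 [ 0.      0.      0.      1.    ]]
side [ 0.5603 -0.5336  0.7519] [ 0.0046  0.7769 -0.6296]
basket_grip [(array([278.2, 259.2]), 0.91), (array([415.8, 296.6]), 0.85)]
basket_bar [(array([416.3, 309.6]), 0.64), (array([280.3, 279.4]), 0.61)]
basket [(array([283.8, 332.7]), 0.57), (array([409.8, 345.5]), 0.56)]
hook_seat [(array([309.9, 145.2]), 0.44)]
scale [(array([311.1, 236.9]), 0.77)]
sample_mid [(array([279.4, 309.7]), 0.89)]
mortar_small [(array([339.3, 292.9]), 0.81), (array([311.8, 145.6]), 0.17)]
bottle [(array([242.5, 283.2]), 0.69)]
top [0.4695 0.1972 1.1229] [ 0.1005  0.0353 -0.9943]
basket_grip [(array([398.9, 278.2]), 0.95), (array([413.6, 166.1]), 0.86)]
basket_bar [(array([402.1, 277. ]), 0.66), (array([409.2, 167.9]), 0.58)]
basket [(array([400. , 178.7]), 0.76), (array([392.9, 278.1]), 0.71)]
hook_seat [(array([239.6, 242.3]), 0.91)]
scale [(array([263.1, 255.2]), 0.83)]
sample_mid [(array([392.3, 284.2]), 0.9)]
mortar_small [(array([345.4, 230.1]), 0.78)]
bottle [(array([326.8, 326.4]), 0.59)]
wrist [0.1336 0.6669 0.3742] [ 0.2919 -0.0946 -0.9518]
basket_grip []
basket_bar []
basket []
hook_seat []
scale []
sample_mid []
mortar_small []
bottle []
```

View pics/side0.png

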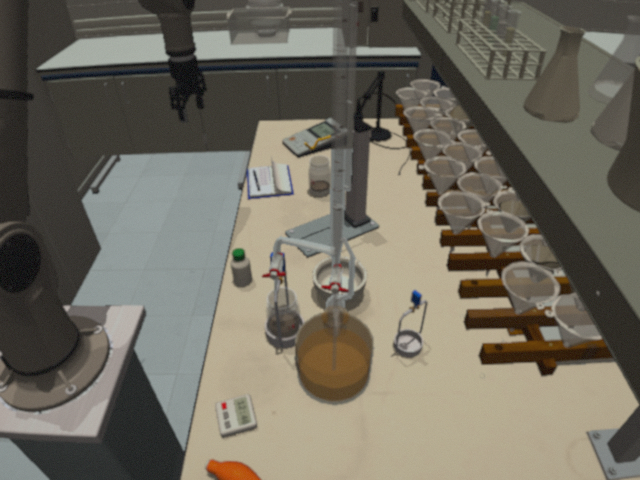

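View pics/top0.png

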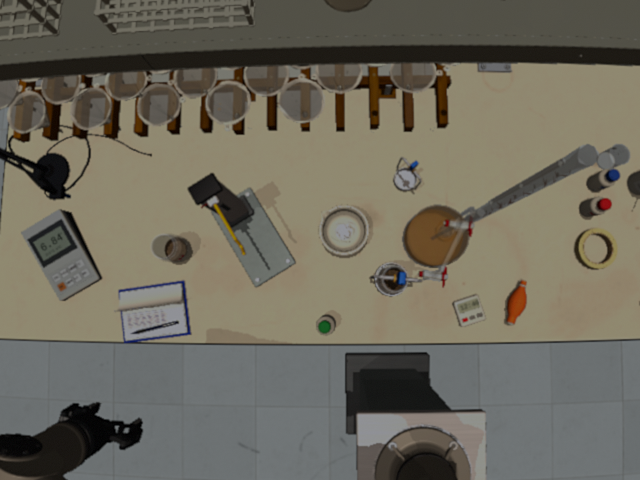

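```bash
python3 - <<'E'
from h import *
np.set_printoptions(precision=4,suppress=True)
s=grab('side');t=grab('top')
P={}
for q,i in [('basket_grip',0),('basket_bar',0),('basket',0),('hook_seat',0),('scale',0),('sample_mid',0),('mortar_small',0),('bottle',0)]:
    a=spotter.mark_of(s,q);b=spotter.mark_of(t,q)
    best=[]
    for x in a:
        for y in b:
            X,e=tri((s,x['uv']),(t,y['uv'])); print(q,x['uv'],y['uv'],X,np.array(e))
E
```

```text
basket_grip [413.7, 299.1] [413.6, 165.8] [0.7279 0.0291 0.1441] [0.0006 0.0006]
basket_grip [413.7, 299.1] [400.5, 277.4] [0.6001 0.0364 0.1632] [0.1243 0.1243]
basket_bar [412.9, 306.7] [401.5, 276.3] [0.6014 0.0326 0.1467] [0.1229 0.1229]
basket_bar [412.9, 306.7] [411.0, 168.6] [0.7285 0.0313 0.1208] [0.0004 0.0004]
basket_bar [278.2, 279.6] [401.5, 276.3] [0.4802 0.0652 0.1661] [0.0016 0.0016]
basket_bar [278.2, 279.6] [411.0, 168.6] [0.588  0.0242 0.2586] [0.1066 0.1066]
basket [285.5, 333.2] [390.4, 276.9] [0.4818 0.0705 0.0031] [0.0009 0.0009]
basket [285.5, 333.2] [403.6, 177.2] [0.5965 0.0165 0.1354] [0.1117 0.1117]
basket [285.5, 333.2] [241.1, 245.1] [ 0.5168  0.529  -0.5131] [0.0981 0.0981]
basket [408.2, 346.8] [390.4, 276.9] [0.6049 0.0412 0.0219] [0.1264 0.1264]
basket [408.2, 346.8] [403.6, 177.2] [ 0.7353  0.0309 -0.0003] [0.0016 0.0016]
basket [408.2, 346.8] [241.1, 245.1] [ 0.7544  0.5608 -0.6625] [0.1359 0.1359]
scale [315.8, 240.5] [263.0, 255.4] [ 0.5427  0.3939 -0.0132] [0.0025 0.0025]
sample_mid [281.6, 312.5] [394.0, 277.2] [0.4794 0.0695 0.0697] [0.0017 0.0017]
mortar_small [338.9, 292.7] [342.9, 231.5] [ 0.5982  0.188  -0.0002] [0.0001 0.0001]
mortar_small [241.2, 280.9] [342.9, 231.5] [0.4893 0.1551 0.1198] [0.1006 0.1006]
bottle [241.1, 283.8] [327.2, 322.3] [ 0.3685  0.2292 -0.0064] [0.0019 0.0019]
```

```bash
python3 - <<'E'
from h import *
np.set_printoptions(precision=4,suppress=True)
a=cv2.imread('pics/side0.png')[200:400,210:450]; cv2.imwrite('pics/s1.png',cv2.resize(a,None,fx=3.3,fy=3,interpolation=cv2.INTER_CUBIC))
b=cv2.imread('pics/top0.png')[120:320,320:640]; cv2.imwrite('pics/t1.png',cv2.resize(b,None,fx=2.5,fy=2.5,interpolation=cv2.INTER_CUBIC))
c=cv2.imread('pics/top0.png')[160:310,170:310];d=cv2.imread('pics/side0.png')[90:270,260:400]
cv2.imwrite('pics/t2.png',cv2.resize(c,None,fx=4,fy=4,interpolation=cv2.INTER_CUBIC))
cv2.imwrite('pics/s2.png',cv2.resize(d,None,fx=3.3,fy=3.3,interpolation=cv2.INTER_CUBIC))
E
```

```text
(no output)
```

View pics/s1.png

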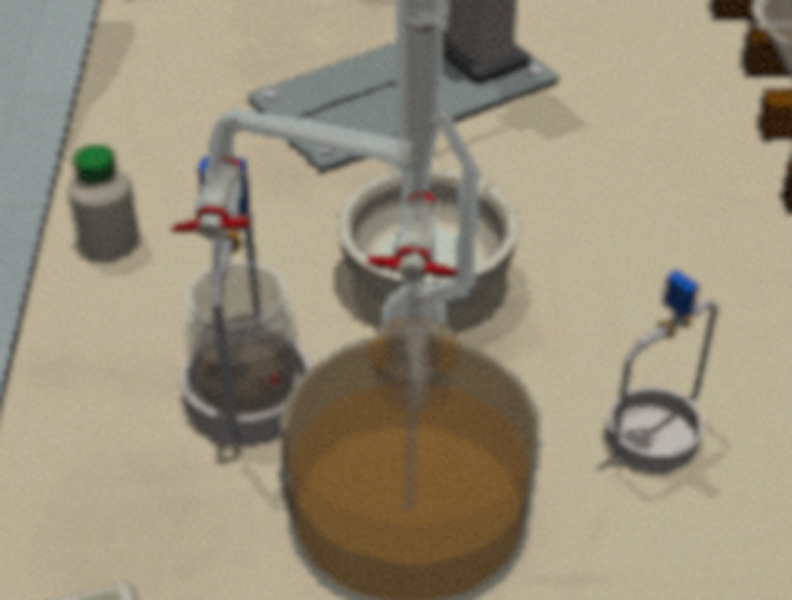

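View pics/t1.png

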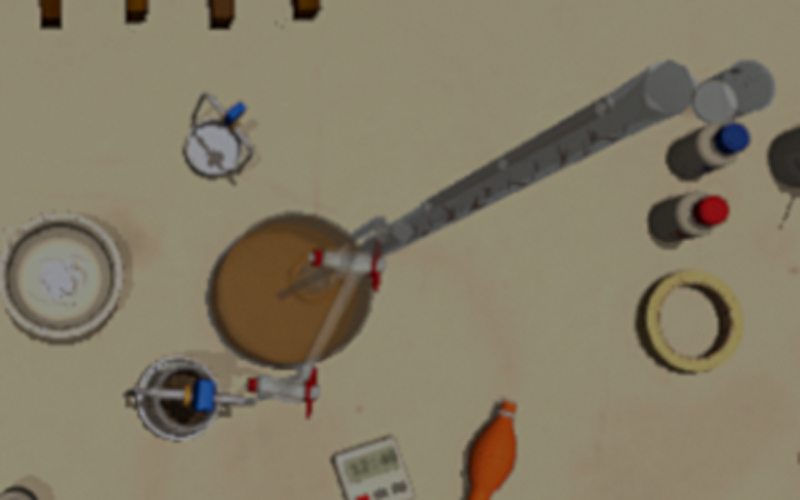

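View pics/t2.png

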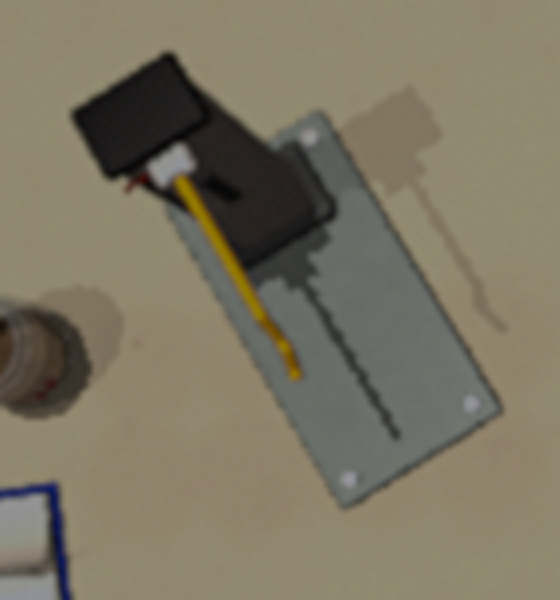

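View pics/s2.png

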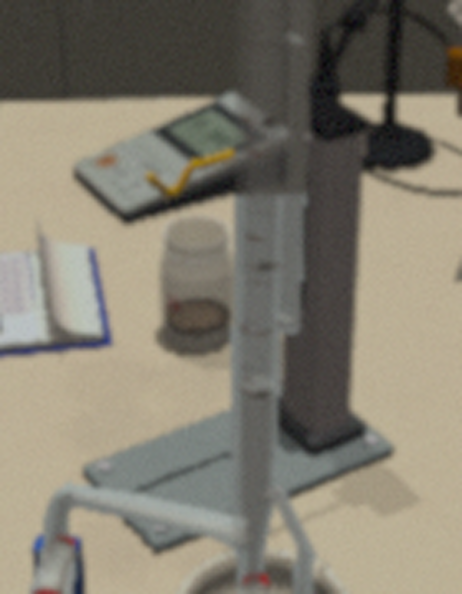

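```bash
python3 - <<'E'
from h import *
np.set_printoptions(precision=4,suppress=True)
s=grab('side');t=grab('top')
C=lambda x,y:(210+x/3.3,200+y/3); D=lambda x,y:(320+x/2.5,120+y/2.5)
for n,a,b in [('redL',C(177,227),D(311,413)),('redR',C(248,222),D(315,370)),('bend',C(228,118),D(308,368)),('rednub',C(236,160),D(252,385)),('centre nub',C(423,197),D(316,258)),('centre handle L',C(372,262),D(376,287)),('grip',C(210,160),D(203,395)),('columntop',(345,5),(455,215))]:
    print(n,*tri((s,a),(t,b)))
C2=lambda x,y:(260+x/3.3,90+y/3.3); D2=lambda x,y:(170+x/4,160+y/4)
for n,a,b in [('tip',C2(150,178),D2(295,378)),('seat',C2(172,192),D2(278,338)),('armend',C2(232,152),D2(180,180)),('armfront',C2(193,163),D2(262,315)),]:
    print(n,*tri((s,a),(t,b)))
for n,b in [('A',(345,507)),('B',(500,408)),('C',(320,112)),('D',(170,208))]:
    print(n,onz(t,D2(*b),0.01))
for k in range(3):
  s=grab('side');t=grab('top')
  for q in ['basket_grip','hook_seat']:
    a=spotter.mark_of(s,q);b=spotter.mark_of(t,q)
    for x in a:
        for y in b:
            X,e=tri((s,x['uv']),(t,y['uv']));
            if e[0]<.02: print(q,x['uv'],y['uv'],X,e[0])
E
```

```text
redL [ 0.4641 -0.007   0.2458] [np.float64(0.0014436077469154886), np.float64(0.0014436077469155884)]
redR [ 0.4985 -0.0097  0.2512] [np.float64(0.0024720821665614166), np.float64(0.0024720821665613546)]
bend [0.4951 0.0086 0.3087] [np.float64(0.0006927302501282078), np.float64(0.0006927302501281827)]
rednub [0.4886 0.04   0.2519] [np.float64(0.0037660642512691487), np.float64(0.0037660642512691578)]
centre nub [ 0.5839 -0.0098  0.2671] [np.float64(0.0020665010248745366), np.float64(0.0020665010248743895)]
centre handle L [ 0.5599 -0.0558  0.2661] [np.float64(0.0009201462984587719), np.float64(0.0009201462984587385)]
grip [0.476  0.0737 0.2234] [np.float64(0.001713707925939253), np.float64(0.0017137079259392353)]
columntop [0.5694 0.0662 0.6297] [np.float64(0.025804149709824125), np.float64(0.02580414970982396)]
tip [0.5262 0.3804 0.2797] [np.float64(0.00229582223475874), np.float64(0.0022958222347587336)]
seat [0.5438 0.3924 0.2628] [np.float64(0.0008584093285261533), np.float64(0.0008584093285261001)]
armend [0.6035 0.4374 0.2742] [np.float64(0.017984827868293068), np.float64(0.017
[... 386 characters left out ...]
571230703
basket_grip [274.9, 259.6] [390.3, 277.8] [0.4757 0.0919 0.1922] 0.002913571566409541
hook_seat [312.2, 143.1] [240.1, 244.4] [0.5436 0.3879 0.2779] 2.0205413996721908e-05
basket_grip [414.9, 298.3] [410.7, 164.1] [0.7322 0.0349 0.1402] 0.0012230851119277683
basket_grip [277.5, 262.8] [400.4, 277.0] [0.4798 0.0725 0.2014] 0.00019321630169478435
hook_seat [311.9, 145.3] [240.2, 247.3] [0.5406 0.3893 0.2713] 0.0021284361420090417
basket_grip [279.3, 259.0] [399.8, 277.5] [0.4811 0.0749 0.2081] 0.0021748210899462913
basket_grip [418.0, 296.2] [413.6, 165.3] [0.7314 0.0299 0.1499] 0.0032539151049844318
hook_seat [311.4, 146.8] [242.2, 245.1] [0.5422 0.3855 0.2699] 0.0006426308729427432
```

>>> carry_out(series="0 0 -4 -0.155 1; 0 0 -5 -0.155 1; 0 0 -5 0 1; -2 -3 -4 0 1; -3 -5 -3 0 1; -3 -5 0 0 1; -3 -5 0 0 1; -3 -5 0 0 1")

```text
clock: 4.25
tcp_pos: [0.3465, 0.4124, 0.4134]
orientation: [0.005, 3.141, 0.001]
contact_force: [1.8, 0.7, 0.8]
grip_width: 0.0854
```

>>> carry_out(series="-3 -5 0 0 1; -3 -5 0 0 1; -3 -5 0 0 1; -2 -5 0 0 1; -1 -4 0 0 1; 0 -2 0 0 1; 0 0 0 0 1")

```text
clock: 5.12
tcp_pos: [0.4647, 0.1535, 0.4134]
orientation: [0.007, 3.141, 0.001]
contact_force: [-0.6, 0.2, -0.4]
grip_width: 0.0851
```

```bash
cat > w.py <<'E'
from h import *
import sys
np.set_printoptions(precision=4,suppress=True)
o=r.get_obs();print(o['clock'],o['tcp_pos'],o['orientation'],o['contact_force'],o['joints'])
p=grab('wrist'); cv2.imwrite(f'pics/{sys.argv[1]}.png',p['color'])
np.savez(f'{sys.argv[1]}.npz',R_=p['R_'],t_=p['t_'],intrinsics=p['intrinsics'],D=p['D'])
for q in sys.argv[2:]: print(q,[(d['uv'],round(d['confidence'],2)) for d in spotter.mark_of(p,q)])
E
python3 w.py w1 basket_grip basket_bar basket
```

```text
5.125 [0.4647 0.1535 0.4134] [0.0067 3.1412 0.0013] [-0.6099  0.1515 -0.4456] [-0.743   0.0155  0.3044  1.687  -0.0053  1.4391  1.1286]
basket_grip [([246.8, 212.1], 0.84), ([235.9, 382.4], 0.79)]
basket_bar [([240.0, 367.1], 0.82), ([254.3, 199.7], 0.79)]
basket [([256.6, 327.1], 0.63)]
```

View pics/w1.png

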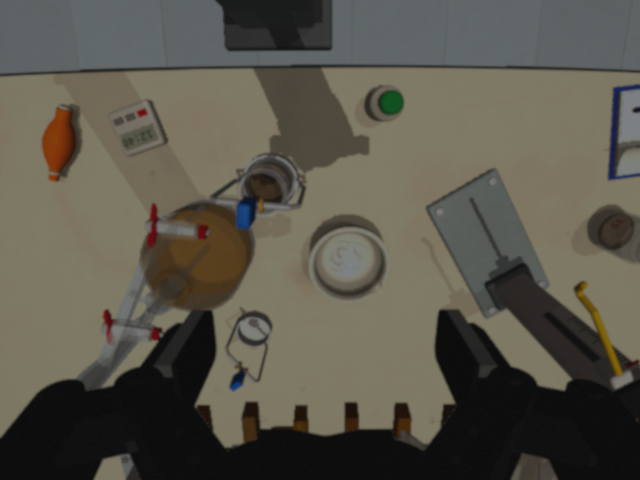

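```bash
python3 - <<'E'
from h import *
np.set_printoptions(precision=4,suppress=True)
a=cv2.imread('pics/w1.png')[130:280,130:330]; cv2.imwrite('pics/w1c.png',cv2.resize(a,None,fx=4,fy=4,interpolation=cv2.INTER_CUBIC))
E
```

```text
(no output)
```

View pics/w1c.png

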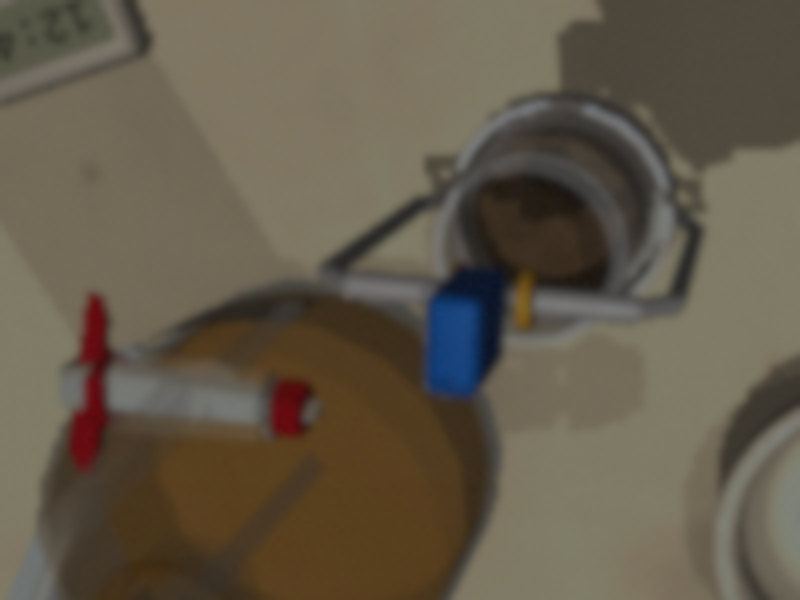

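```bash
cat > z.py <<'E'
from h import *
np.set_printoptions(precision=4,suppress=True)
class P(dict): pass
def load(n): return dict(np.load(n+'.npz'))
E
python3 - <<'E'
from z import *
w=load('w1'); c=lambda x,y:(130+x/4,130+y/4)
L=onz(w,c(330,275),.165);R=onz(w,c(672,308),.165);print('bar',L,R,(L+R)/2,np.degrees(np.arctan2(*(R-L)[[1,0]])), np.linalg.norm(R-L))
print('tabtop',onz(w,c(455,343),.224))
for q in [(443,295),(485,293),(475,393),(427,385)]: print(onz(w,c(*q),.224))
f1=onz(w,c(440,170),.015);f2=onz(w,c(688,195),.015);print('feet',f1,f2,(f1+f2)/2,np.degrees(np.arctan2(*(f2-f1)[[1,0]])))
s=grab('side');t=grab('top')
D=lambda x,y:(320+x/2.5,120+y/2.5);C=lambda x,y:(210+x/3.3,200+y/3)
for n,k in [('nub',[(w,c(320,410)),(t,D(247,385))]),('red',[(w,c(290,408)),(t,D(254,386))]),('handle1',[(w,c(95,297)),(t,D(311,413)),(s,C(177,227))]),('handle2',[(w,c(82,465)),(t,D(315,370)),(s,C(248,222))]),('body end',[(w,c(70,385)),(t,D(316,385)),(s,C(212,225))]),
 ('grip',[(w,(246.8,212.1)),(s,(277.5,261)),(t,(400.4,277.2))])]:
    print(n,*tri(*k))
E
```

```text
bar [0.4741 0.0287 0.165 ] [0.4841 0.1238 0.165 ] [0.4791 0.0762 0.165 ] 83.9612456856949 0.09555674966414464
tabtop [0.4787 0.0753 0.224 ]
[0.4668 0.0732 0.224 ]
[0.4664 0.0834 0.224 ]
[0.4913 0.0793 0.224 ]
[0.4892 0.0677 0.224 ]
feet [0.4663 0.0284 0.015 ] [0.4762 0.1199 0.015 ] [0.4712 0.0741 0.015 ] 83.79542179030172
nub [0.4863 0.0461 0.2502] [np.float64(0.003173871321065511), np.float64(0.0031738713210654923)]
red [0.4853 0.0405 0.2523] [np.float64(0.0026234614513071857), np.float64(0.0026234614513073245)]
handle1 [ 0.4634 -0.0051  0.243 ] [np.float64(0.0023215902559429254), np.float64(0.002810106168408941), np.float64(0.0018299955757414253)]
handle2 [ 0.4991 -0.0089  0.2507] [np.float64(0.0016657525865351771), np.float64(0.003275186285665181), np.float64(0.0017795418410450304)]
body end [ 0.4831 -0.0098  0.2489] [np.float64(0.0016739888385013946), np.float64(0.0017214783239566614), np.float64(0.0006114262780112277)]
grip [0.4797 0.0737 0.2046] [np.float64(0.0007337732351782889), np.float64(4.0808143073939225e-05), np.float64(0.0007559657903121363)]
```

>>> carry_out(series="0 -1.5 -0 0.05 0.35; 0 -2 -0 0.055 0.35; 0 -1 0 0 0.35; 0 0 0 0 0.35; 0 0 0 0 0.35; 0 0 0 0 0.35")

```text
clock: 6.18
tcp_pos: [0.4627, 0.1096, 0.413]
orientation: [-0.168, -3.137, 0.0]
contact_force: [0.5, 0.4, 0.2]
grip_width: 0.0301
```

```bash
python3 w.py w2; python3 - <<'E'
from h import *
p=grab('wrist');print(r.get_obs()['grip_width']); print(p['T_tool_cam'],p['intrinsics'],p['D'])
s=p['color']; cv2.imwrite('pics/w2b.png',cv2.resize(s[270:480,:],None,fx=1.25,fy=1.25)); 
E
```

```text
6.175 [0.4627 0.1096 0.413 ] [-0.1676 -3.137   0.    ] [0.4756 0.3656 0.2149] [-0.7047 -0.0142  0.3398  1.7154  0.0048  1.4396  1.0985]
0.029775083455449346
[[-7.12846990e-04 -9.51752517e-01 -3.06865831e-01  7.80018174e-02]
 [ 9.99999745e-01 -6.91687793e-04 -1.77703755e-04  4.79325578e-04]
 [-4.31253535e-05 -3.06865879e-01  9.51752767e-01 -1.69706140e-01]
 [ 0.00000000e+00  0.00000000e+00  0.00000000e+00  1.00000000e+00]] [[383.6915378    0.         325.07786123]
 [  0.         383.6915378  238.87000645]
 [  0.           0.           1.        ]] [-0.05238928  0.          0.          0.          0.        ]
```

View pics/w2.png

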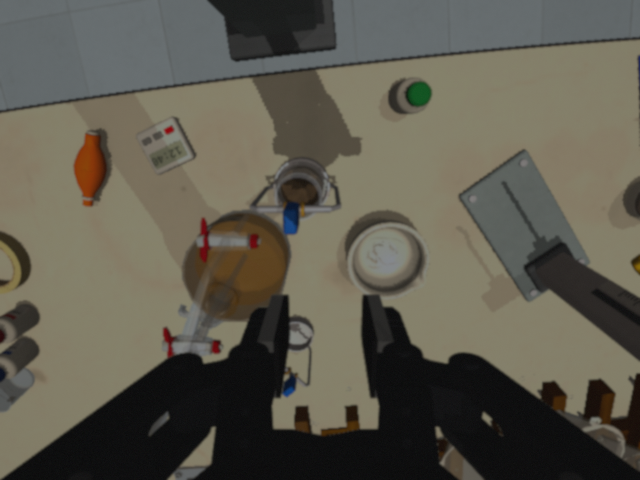

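```bash
python3 - <<'E'
from h import *
np.set_printoptions(precision=4,suppress=True)
from z import load
w=load('w2')
T=np.array([[-7.12846990e-04,-9.51752517e-01,-3.06865831e-01,7.80018174e-02],[1,-6.9e-04,-1.8e-04,4.8e-04],[-4.3e-05,-3.06865879e-01,9.51752767e-01,-1.69706140e-01]])
for uv in [(272,296),(288,296),(256,310),(240,350),(218,370),(214,400),(180,360),(150,370),(190,435),(210,455),(100,410),(0,475)]:
    q=cv2.undistortPoints(np.array([[uv]],float),w['intrinsics'],w['D'])[0,0]
    d=T[:,:3]@np.array([q[0],q[1],1]);c=T[:,3]
    print(uv,[ (c+d*(x-c[0])/d[0])[1:]*1000 for x in (.011,0,-.011)])
a=cv2.imread('pics/w2.png')[270:480,60:340]; a=cv2.convertScaleAbs(a,alpha=2.5,beta=20); cv2.imwrite('pics/w2c.png',cv2.resize(a,None,fx=2.8,fy=2.8,interpolation=cv2.INTER_CUBIC))
a=cv2.imread('pics/w2.png')[150:290,170:370]; cv2.imwrite('pics/w2d.png',cv2.resize(a,None,fx=4,fy=4,interpolation=cv2.INTER_CUBIC))
E
```

```text
(272, 296) [array([-20.2599, -34.4494]), array([-23.6649, -12.2437]), array([-27.0699,   9.962 ])]
(288, 296) [array([-14.0147, -34.433 ]), array([-16.3943, -12.2245]), array([-18.774 ,   9.9839])]
(256, 310) [array([-24.584 , -45.8024]), array([-28.6989, -25.4605]), array([-32.8138,  -5.1187])]
(240, 350) [array([-25.1699, -70.8366]), array([-29.381 , -54.6047]), array([-33.592 , -38.3728])]
(218, 370) [array([-29.3035, -80.5135]), array([-34.1932, -65.8703]), array([-39.0829, -51.2271])]
(214, 400) [array([-27.1938, -92.4436]), array([-31.7371, -79.759 ]), array([-36.2805, -67.0745])]
(180, 360) [array([-41.5734, -76.1043]), array([-48.4775, -60.7373]), array([-55.3817, -45.3702])]
(150, 370) [array([-48.3716, -80.9148]), array([-56.3918, -66.3375]), array([-64.412 , -51.7602])]
(190, 435) [array([ -29.55  , -103.7086]), array([-34.4802, -92.8734]), array([-39.4104, -82.0383])]
(210, 455) [array([ -23.6052, -108.9763]), array([-27.5594, -99.006 ]), array([-31.5136, -89.0357])]
(100, 410) [array([-54.0285, -96.719 ]), array([-62.9775, -84.7364]), array([-71.9264, -72.7538])]
(0, 475) [array([ -64.6807, -115.8849]), array([ -75.3784, -107.0488]), array([-86.0761, -98.2127])]
```

View pics/w2c.png

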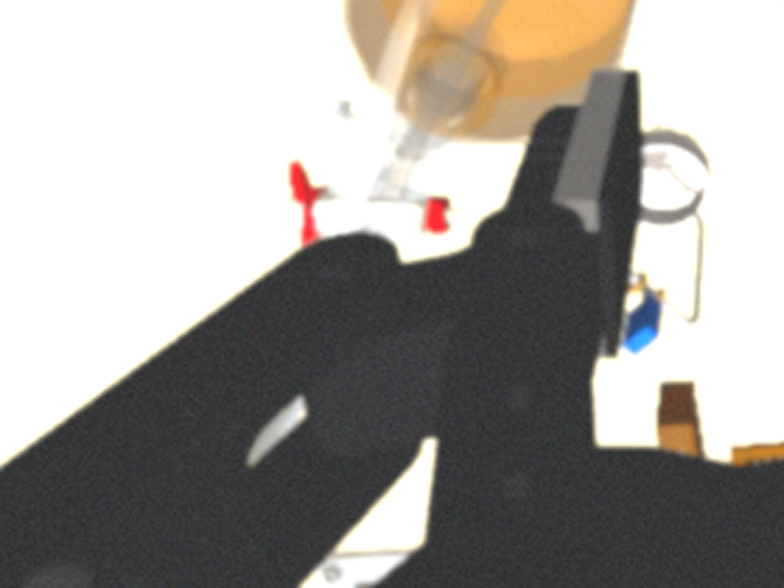

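View pics/w2d.png

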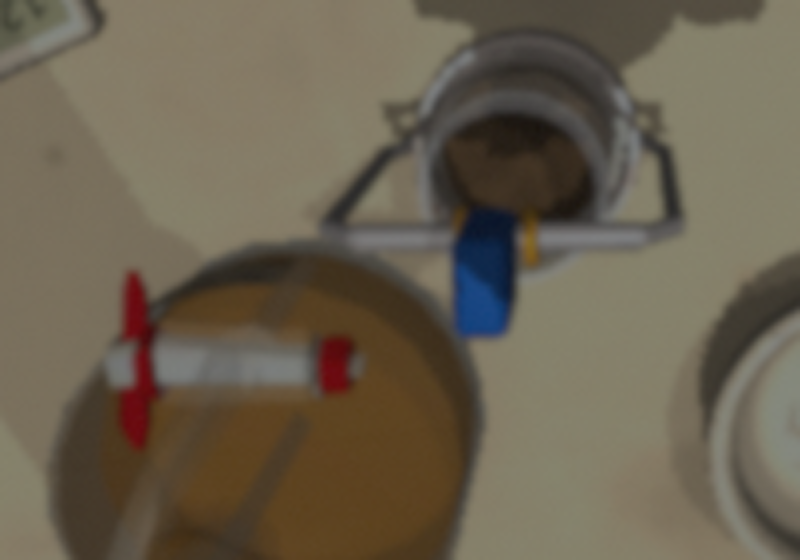

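```bash
python3 - <<'E'
from z import *
a=load('w1');b=load('w2'); c=lambda x,y:(130+x/4,130+y/4); d=lambda x,y:(170+x/4,150+y/4)
t=grab('top'); D=lambda x,y:(320+x/2.5,120+y/2.5)
for n,p,q,u in [('nubend',(320,410),(363,362),(247,385)),('red',(290,408),(337,364),(254,386)),('tabtop',(455,343),(485,303),None),('handle top',(95,297),(133,272),None),('bodyend',(68,385),(110,363),(316,385)),('barL',(330,275),(328,225),None),('barR',(672,308),(675,228),None)]:
    k=[(a,c(*p)),(b,d(*q))]; print(n,*tri(*k), tri(*(k+[(t,D(*u))])) if u else '')
L=onz(b,d(328,225),.165);R=onz(b,d(675,228),.165);print('bar',L,R,(L+R)/2,np.degrees(np.arctan2(*(R-L)[[1,0]])))
print('tabtop',onz(b,d(485,303),.224),[onz(b,d(*x),.224) for x in [(460,270),(515,270),(507,335),(457,335)]])
f1=onz(b,d(408,135),.03);f2=onz(b,d(645,135),.03);print('wire',f1,f2,(f1+f2)/2)
E
```

```text
nubend [0.4896 0.0467 0.2426] [np.float64(0.00020551866798660968), np.float64(0.0002055186679867818)] (array([0.4861, 0.0473, 0.2523]), [np.float64(0.002472218643339241), np.float64(0.0014468277355260317), np.float64(0.003910838127674681)])
red [0.4867 0.0425 0.251 ] [np.float64(5.069626357996733e-05), np.float64(5.0696263580143846e-05)] (array([0.4851, 0.0418, 0.2545]), [np.float64(0.0018846731151265581), np.float64(0.0015329575108110397), np.float64(0.0034138947920819385)])
tabtop [0.48   0.0756 0.2277] [np.float64(0.002242467239516215), np.float64(0.0022424672395162755)] 
handle top [ 0.462  -0.0023  0.2438] [np.float64(0.00016257470419203828), np.float64(0.0001625747041919678)] 
bodyend [ 0.4844 -0.0141  0.2389] [np.float64(5.288138262980698e-05), np.float64(5.288138262980927e-05)] (array([ 0.4843, -0.0136,  0.2395]), [np.float64(0.00016218876425614582), np.float64(0.0002671464256292493), np.float64(0.00042384486094652554)])
barL [0.478  0.0219 0.142 ] [np.float64(0.000861655104256664), np.float64(0.0008616551042565179)] 
barR [0.4859 0.1232 0.1566] [np.float64(0.00023450978591386306), np.float64(0.00023450978591384077)] 
bar [0.4723 0.0269 0.165 ] [0.4836 0.1231 0.165 ] [0.478 0.075 0.165] 83.29581873946444
tabtop [0.4833 0.0747 0.224 ] [array([0.4745, 0.0698, 0.224 ]), array([0.4759, 0.083 , 0.224 ]), array([0.492, 0.079, 0.224]), array([0.4907, 0.0668, 0.224 ])]
wire [0.4707 0.0318 0.03  ] [0.48   0.1171 0.03  ] [0.4753 0.0745 0.03  ]
```

>>> carry_out(series="-0.5 -1 2 0.01 0.35; -0.5 -1 2.5 0 0.35; -0.5 -0.77 2.5 0 0.35; 0 0 2.5 0 0.35; 0 0 1.5 0 0.35; 0 0 0 0 0.35")

```text
clock: 7.08
tcp_pos: [0.474, 0.0798, 0.3024]
orientation: [-0.184, -3.135, 0.001]
contact_force: [-0.2, 0.2, 1.0]
grip_width: 0.0299
```

```bash
python3 w.py w3 basket_grip; python3 - <<'E'
import cv2
a=cv2.imread('pics/w3.png')[180:480,150:450]; a=cv2.convertScaleAbs(a,alpha=1.6,beta=10); cv2.imwrite('pics/w3c.png',cv2.resize(a,None,fx=2,fy=2,interpolation=cv2.INTER_CUBIC))
E
```

```text
7.075 [0.474  0.0798 0.3024] [-0.1843 -3.1345  0.0013] [-0.2154  0.1869  0.999 ] [-0.6575  0.054   0.3813  1.8944 -0.0213  1.199   1.1844]
basket_grip [([306.9, 443.5], 0.93), ([315.6, 237.9], 0.84)]
```

View pics/w3c.png

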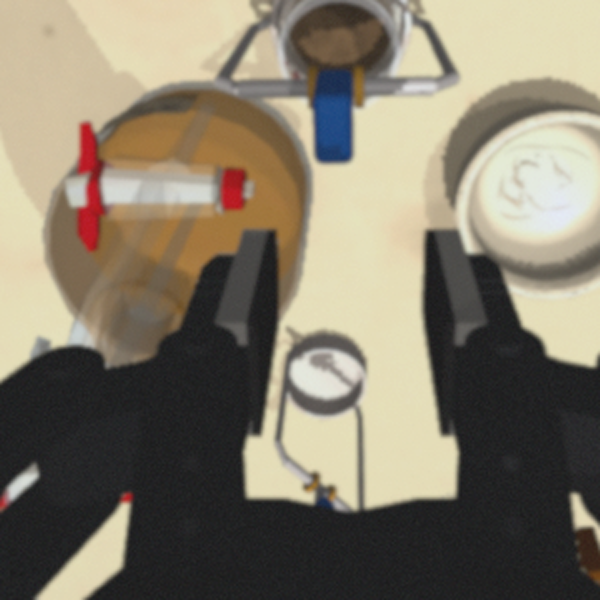

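View pics/w3.png

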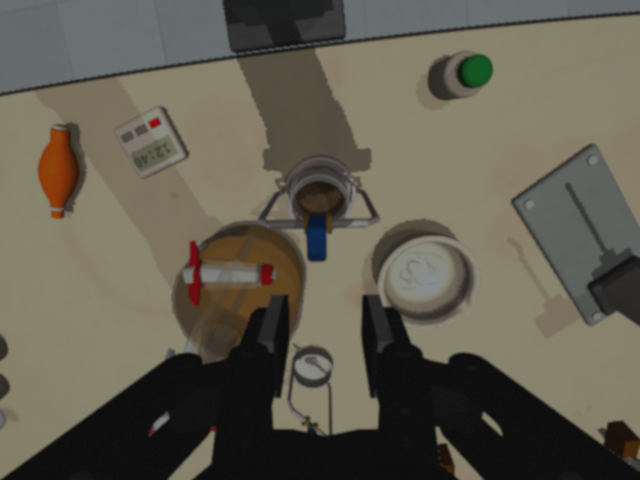

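```bash
python3 - <<'E'
from z import *
a=load('w1');b=load('w2');e=load('w3'); c=lambda x,y:(130+x/4,130+y/4); d=lambda x,y:(170+x/4,150+y/4);f=lambda x,y:(150+x/2,180+y/2)
for n,p,q,u in [('nubend',(320,410),(363,362),(254,187)),('red',(290,408),(337,364),(234,188)),('handletop',(95,297),(133,272),(88,125)),('bodyend',(68,385),(110,363),(68,190)),('handlebot',(82,465),(140,445),(92,247))]:
    print(n,*tri((a,c(*p)),(b,d(*q)),(e,f(*u))))
print([onz(e,f(*x),.224) for x in [(353,162),(317,158),(315,113),(355,112)]])
L=onz(e,f(222,87),.165);R=onz(e,f(457,82),.165);print('bar',L,R,(L+R)/2,np.degrees(np.arctan2(*(R-L)[[1,0]])))
E
```

```text
nubend [0.4891 0.0471 0.244 ] [np.float64(0.00021565815300728393), np.float64(0.00023712221859406742), np.float64(0.000114653687374711)]
red [0.4878 0.0414 0.247 ] [np.float64(0.00026663638973996816), np.float64(0.0002125191205840456), np.float64(0.0002378939555211276)]
handletop [ 0.4617 -0.0014  0.2455] [np.float64(0.00016150137406877388), np.float64(0.0003270557413781592), np.float64(0.0003601918421040772)]
bodyend [ 0.4831 -0.0125  0.2436] [np.float64(0.000613432526372548), np.float64(0.0002485869460778298), np.float64(0.0008227339782148507)]
handlebot [ 0.4986 -0.0045  0.2568] [np.float64(0.00048802612073415484), np.float64(0.0006755863556638563), np.float64(0.00032723173338705495)]
[array([0.492, 0.079, 0.224]), array([0.4891, 0.0669, 0.224 ]), array([0.4728, 0.0683, 0.224 ]), array([0.4741, 0.0818, 0.224 ])]
bar [0.4751 0.0263 0.165 ] [0.4844 0.1235 0.165 ] [0.4798 0.0749 0.165 ] 84.50324354587018
```

>>> carry_out(series="0 0 2 0 0.35; 0 0 2 0 0.35; 0 0 1.5 0 0.35; 0 0 0.5 0 0.35; 0 0 0 0 0.35")

```text
clock: 7.8
tcp_pos: [0.4748, 0.0798, 0.2434]
orientation: [0.185, 3.136, 0.0]
contact_force: [-0.1, 0.5, -0.5]
grip_width: 0.03
```

```bash
python3 w.py w4; python3 - <<'E'
import cv2
a=cv2.imread('pics/w4.png')[180:480,150:450]; a=cv2.convertScaleAbs(a,alpha=1.6,beta=10); cv2.imwrite('pics/w4c.png',cv2.resize(a,None,fx=2,fy=2,interpolation=cv2.INTER_CUBIC))
E
```

```text
7.8 [0.4748 0.0798 0.2434] [0.1849 3.1358 0.0002] [-0.0855  0.5384 -0.4783] [-0.6465  0.1091  0.3833  1.9776 -0.0467  1.0628  1.2104]
```

View pics/w4c.png

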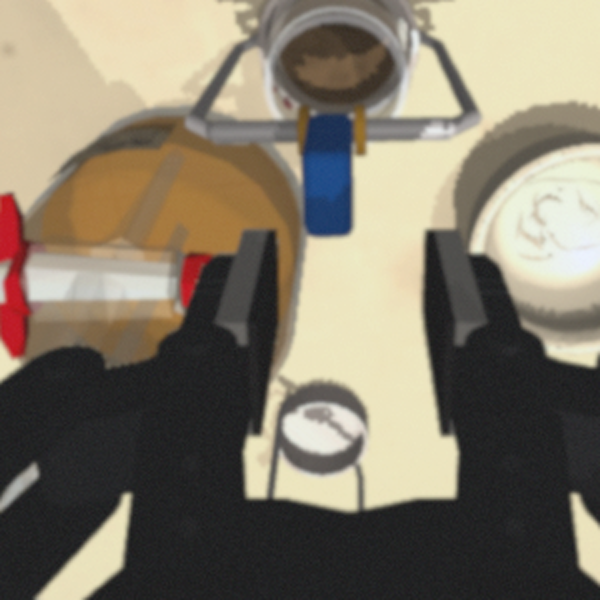

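```bash
python3 - <<'E'
from z import *
e=load('w4');f=lambda x,y:(150+x/2,180+y/2)
Rm=Ro.from_rotvec([0.1849,3.1358,0.0002]).as_matrix();o=np.array([.4748,.0798,.2434])
for n,x,z in [('tab',(352,228),.224),('tab',(306,228),.224),('tab',(306,185),.224),('tab',(353,185),.224),('redL',(180,285),.247),('redtop',(200,255),.25)]:
    X=onz(e,f(*x),z);print(n,X,Rm.T@(X-o)*1000)
print(Rm.T@(np.array([.489,.0471,.245])-o)*1000)
E
```

```text
tab [0.4892 0.0791 0.224 ] [-14.4169   0.9521  19.405 ]
tab [0.4878 0.0666 0.224 ] [-14.4126 -11.5535  19.4032]
tab [0.4752 0.0684 0.224 ] [ -1.7573 -11.3125  19.3989]
tab [0.4767 0.0808 0.224 ] [-1.7639  1.218  19.4008]
redL [0.4885 0.0365 0.247 ] [-18.7062 -41.4074  -3.5998]
redtop [0.4794 0.0437 0.25  ] [ -8.8282 -35.2721  -6.6022]
[-17.945  -30.8044  -1.5985]
```

>>> carry_out(series="0.15 0.15 0 0 0.35; 0 0 1 0 0.35; 0 0 0.8 0 0.35; 0 0 0.8 0 0.35; 0 0 0.6 0 0.35; 0 0 0 0 0.35")

```text
clock: 8.6
tcp_pos: [0.4729, 0.0812, 0.2105]
orientation: [-0.185, -3.135, 0.001]
contact_force: [-0.1, -0.3, 0.1]
grip_width: 0.0301
```

```bash
python3 w.py w5; python3 - <<'E'
import cv2
a=cv2.imread('pics/w5.png')[180:480,150:450]; a=cv2.convertScaleAbs(a,alpha=1.6,beta=10); cv2.imwrite('pics/w5c.png',cv2.resize(a,None,fx=2,fy=2,interpolation=cv2.INTER_CUBIC))
E
```

```text
8.6 [0.4729 0.0812 0.2105] [-0.185  -3.1351  0.0009] [-0.1153 -0.3109  0.1226] [-0.6414  0.1452  0.3802  2.0209 -0.0641  0.9879  1.2235]
```

View pics/w5c.png

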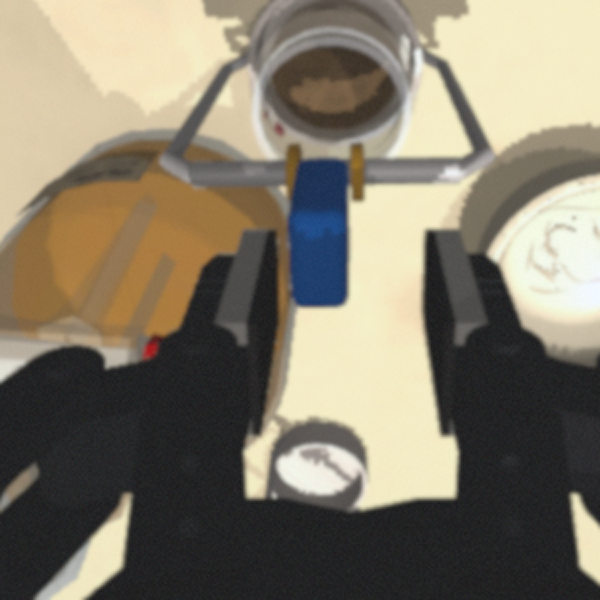

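>>> carry_out(series="0 -0.3 0 0 0.27; 0 -0.3 0 0 0.21; 0 0 0 0 0.21; 0 0 0 0 0; 0 0 0 0 0; 0 0 0 0 0", grip_force=40)

```text
clock: 9.4
tcp_pos: [0.4725, 0.0755, 0.2111]
orientation: [0.185, 3.136, 0.0]
contact_force: [-1.0, -0.2, -0.1]
grip_width: 0.0003
```

```bash
python3 w.py w6; python3 - <<'E'
import cv2
a=cv2.imread('pics/w6.png')[180:480,150:450]; a=cv2.convertScaleAbs(a,alpha=1.6,beta=10); cv2.imwrite('pics/w6c.png',cv2.resize(a,None,fx=2,fy=2,interpolation=cv2.INTER_CUBIC))
E
```

```text
9.4 [0.4725 0.0755 0.2111] [0.1848 3.1361 0.0001] [-1.0164 -0.2176 -0.1326] [-0.6344  0.1413  0.3843  2.0239 -0.0633  0.9875  1.2345]
```

View pics/w6c.png

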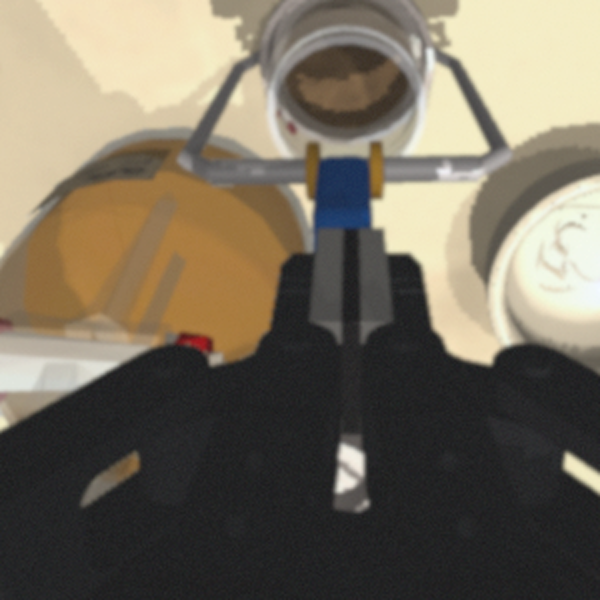

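```bash
python3 - <<'E'
from z import *
f=lambda x,y:(150+x/2,180+y/2)
ws={k:load(k) for k in ['w3','w4','w5','w6']}
for k,ft,bt in [('w3',(335,112),(335,161)),('w4',(328,180),(329,236)),('w5',(320,228),(320,305))]:
    print(k,onz(ws[k],f(*ft),.224),onz(ws[k],f(*bt),.224))
print('back edge tri',*tri((ws['w3'],f(335,161)),(ws['w4'],f(329,236)),(ws['w5'],f(320,305))))
print('bar',*tri((ws['w3'],f(335,84)),(ws['w4'],f(328,130)),(ws['w5'],f(320,172))))
for k,l,rr in [('w3',(222,87),(457,82)),('w4',(190,128),(478,125)),('w5',(170,167),(490,166))]:
    L=onz(ws[k],f(*l),.165);R=onz(ws[k],f(*rr),.165);print('bar',(L+R)/2)
print('jar rim/cup', [onz(ws['w5'],f(*x),.109) for x in [(335,35),(335,138),(262,85),(412,85)]])
print('w6 bar', onz(ws['w6'],f(345,172),.165))
# pads tip in w6: tool point
T=np.load
Rm=Ro.from_rotvec([0.1848,3.1361,0.0001]).as_matrix();o=np.array([.4725,.0755,.2111])
for X in [(11,0,8),(-11,0,8),(11,0,-30),(0,7,8),(11,11,8),(11,11,-25)]: print(X,(proj(ws['w6'],o+Rm@(np.array(X)/1000))-[150,180])*2)
E
```

```text
w3 [0.4733 0.0751 0.224 ] [0.4909 0.0729 0.224 ]
w4 [0.4745 0.0744 0.224 ] [0.4909 0.0725 0.224 ]
w5 [0.4705 0.0751 0.224 ] [0.4901 0.0726 0.224 ]
back edge tri [0.4919 0.0724 0.2214] [np.float64(0.0003074484243467994), np.float64(0.0002521351504082035), np.float64(0.0002565625590118858)]
bar [0.4764 0.073  0.1757] [np.float64(0.000724033277478344), np.float64(0.0003740011441592653), np.float64(0.0005597233046468761)]
bar [0.4798 0.0749 0.165 ]
bar [0.4793 0.0741 0.165 ]
bar [0.4789 0.0748 0.165 ]
jar rim/cup [array([0.4505, 0.0788, 0.109 ]), array([0.4894, 0.0739, 0.109 ]), array([0.4658, 0.0499, 0.109 ]), array([0.4723, 0.1045, 0.109 ])]
w6 bar [0.4811 0.0734 0.165 ]
(11, 0, 8) [[348.3244 155.1934]]
(-11, 0, 8) [[348.4493 235.5615]]
(11, 0, -30) [[347.898  222.2014]]
(0, 7, 8) [[376.1944 196.0909]]
(11, 11, 8) [[392.8127 155.1579]]
(11, 11, -25) [[401.2426 211.5913]]
```

```bash
python3 - <<'E'
from z import *
o=r.get_obs();print(o['clock'],o['grip_width'])
s=grab('side');cv2.imwrite('pics/side6.png',s['color'])
a=s['color'][150:330,210:370]; cv2.imwrite('pics/side6c.png',cv2.resize(a,None,fx=3.3,fy=3.3,interpolation=cv2.INTER_CUBIC))
Rm=Ro.from_rotvec(o['orientation']).as_matrix()
for X in [(0,0,8),(0,0,-34),(0,0,-11)]: print(X,(proj(s,o['tcp_pos']+Rm@(np.array(X)/1000))-[210,150])*3.3)
print((proj(s,[.48,.0745,.224])-[210,150])*3.3)
E
```

```text
9.45 -4.909925924790285e-05
(0, 0, 8) [[209.9856 366.4725]]
(0, 0, -34) [[203.5065 308.075 ]]
(0, 0, -11) [[207.1009 340.5337]]
[[220.5091 338.8144]]
```

View pics/side6c.png

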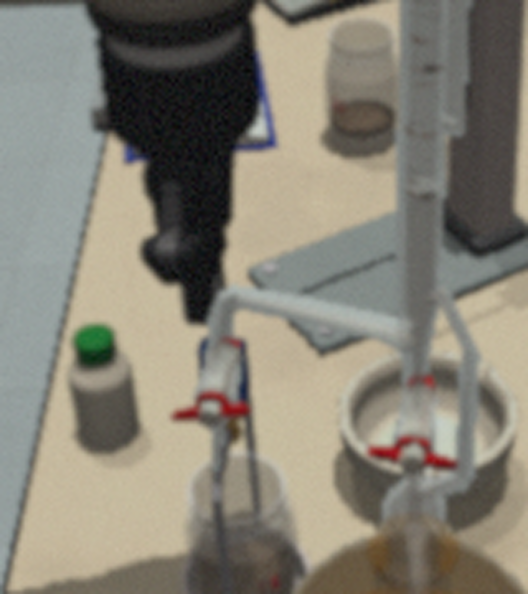

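>>> carry_out(series="0 0.3 0 0 0; 0 0.3 0 0 0.15; 0 0 0 0 0.35; 0 0 0.5 0 0.35; 0 0 0.5 0 0.35; 0 0 0 0 0.35")

```text
clock: 10.25
tcp_pos: [0.4727, 0.0812, 0.2005]
orientation: [-0.185, -3.135, 0.001]
contact_force: [-0.4, -1.0, -0.5]
grip_width: 0.0303
```

```bash
python3 w.py w7; python3 - <<'E'
import cv2
a=cv2.imread('pics/w7.png')[180:480,150:450]; a=cv2.convertScaleAbs(a,alpha=1.6,beta=10); cv2.imwrite('pics/w7c.png',cv2.resize(a,None,fx=2,fy=2,interpolation=cv2.INTER_CUBIC))
E
```

```text
10.25 [0.4727 0.0812 0.2005] [-0.1851 -3.135   0.0009] [-0.424  -0.9584 -0.492 ] [-0.6385  0.1577  0.3794  2.0328 -0.0706  0.9645  1.2298]
```

View pics/w7c.png

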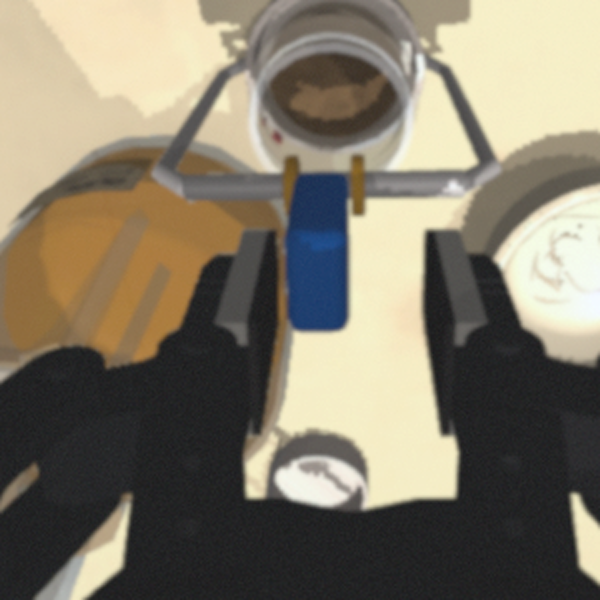

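>>> carry_out(series="0 0 0.4 0 0.35; 0 0 0.4 0 0.35; 0 0 0.4 0 0.35; 0 0 0 0 0.35")

```text
clock: 10.8
tcp_pos: [0.4729, 0.0813, 0.1887]
orientation: [-0.185, -3.135, 0.0]
contact_force: [0.7, 0.0, -1.3]
grip_width: 0.0301
```

```bash
python3 w.py w8; python3 - <<'E'
import cv2
a=cv2.imread('pics/w8.png')[180:480,150:450]; a=cv2.convertScaleAbs(a,alpha=1.6,beta=10); cv2.imwrite('pics/w8c.png',cv2.resize(a,None,fx=2,fy=2,interpolation=cv2.INTER_CUBIC))
E
```

```text
10.8 [0.4729 0.0813 0.1887] [-0.185  -3.1354  0.0005] [ 0.6855  0.0355 -1.31  ] [-0.6348  0.1732  0.3779  2.046  -0.079   0.9367  1.2378]
```

View pics/w8c.png

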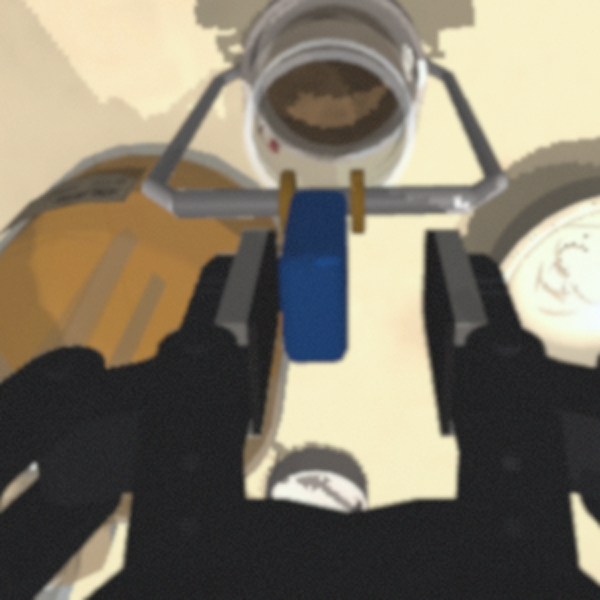

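>>> carry_out(series="0 0 0.3 0 0.35; 0 0 0.3 0 0.35; 0 -0.3 0 0 0.27; 0 -0.3 0 0 0.21; 0 0 0 0 0.1; 0 0 0 0 0; 0 0 0 0 0; 0 0 0 0 0", grip_force=50)

```text
clock: 11.85
tcp_pos: [0.4727, 0.0754, 0.1834]
orientation: [0.185, 3.136, 0.0]
contact_force: [-2.1, -2.3, 5.3]
grip_width: 0.0123
```

```bash
python3 w.py w9; python3 - <<'E'
import cv2
a=cv2.imread('pics/w9.png')[180:480,150:450]; a=cv2.convertScaleAbs(a,alpha=1.6,beta=10); cv2.imwrite('pics/w9c.png',cv2.resize(a,None,fx=2,fy=2,interpolation=cv2.INTER_CUBIC))
E
```

```text
11.85 [0.4727 0.0754 0.1834] [0.1851 3.1357 0.0001] [-2.1316 -2.3026  5.3101] [-0.6252  0.1777  0.3811  2.0553 -0.0825  0.9223  1.2532]
```

View pics/w9c.png

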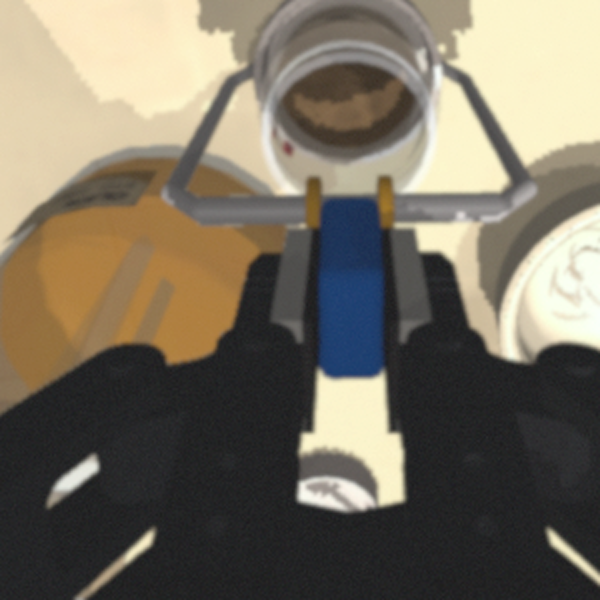

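>>> carry_out(series="0 0 -0.2 0 0; 0 0 -0.4 0 0; 0 0 -0.4 0 0; 0 0 -0.2 0 0; 0 0 0 0 0")

```text
clock: 12.52
tcp_pos: [0.4725, 0.0755, 0.1952]
orientation: [0.185, 3.136, 0.0]
contact_force: [-0.6, -0.2, -7.0]
grip_width: 0.0123
```

```bash
python3 w.py w10; python3 - <<'E'
import cv2
a=cv2.imread('pics/w10.png')[180:480,150:450]; a=cv2.convertScaleAbs(a,alpha=1.6,beta=10); cv2.imwrite('pics/w10c.png',cv2.resize(a,None,fx=2,fy=2,interpolation=cv2.INTER_CUBIC))
E
```

```text
12.525 [0.4725 0.0755 0.1952] [0.1847 3.136  0.0003] [-0.5997 -0.1612 -6.9566] [-0.6294  0.1616  0.3826  2.0424 -0.074   0.9502  1.2449]
```

View pics/w10c.png

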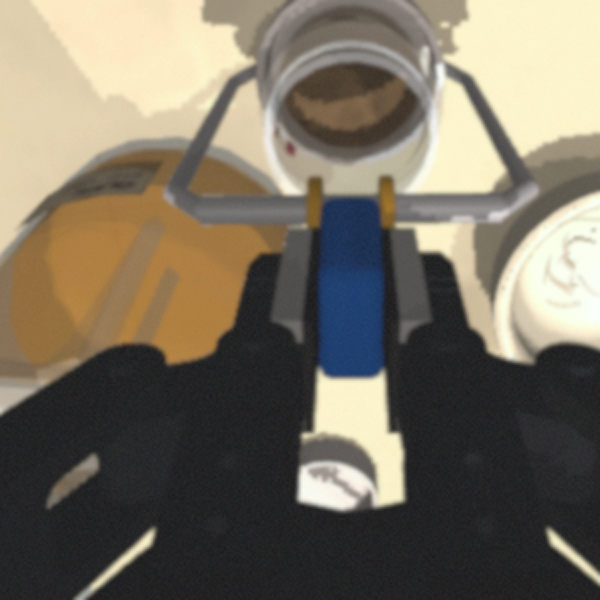

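>>> carry_out(series="0 0.3 0 0 0; 0.1 0.7 0 0 0; 0.2 1 0 0 0; 0.3 1.2 0 0 0; 0.3 1.2 0 0 0; 0.2 1 0 0 0; 0.1 0.6 -0.3 0 0; 0 0.3 -0.5 0 0", grip_force=70)

```text
clock: 13.58
tcp_pos: [0.4679, 0.1397, 0.2033]
orientation: [-0.184, -3.136, 0.0]
contact_force: [-0.2, -1.5, -7.8]
grip_width: 0.0121
```

>>> carry_out(series="0 0 -0.8 0 0; 0 0 -1.5 0 0; 0 0 -2 0 0; 0 0 -2 0 0; 0 0 -2 0 0; 0 0 -1.7 0 0; 0 0 -1.2 0 0; 0 0 -0.6 0 0")

```text
clock: 14.58
tcp_pos: [0.4682, 0.1392, 0.3221]
orientation: [0.186, 3.135, 0.001]
contact_force: [0.4, 0.3, -8.0]
grip_width: 0.0117
```

```bash
python3 w.py w11
```

```text
14.575 [0.4682 0.1392 0.3221] [0.1857 3.1353 0.001 ] [ 0.4343  0.318  -8.0145] [-0.741   0.0544  0.3431  1.8488 -0.0196  1.2405  1.0605]
```

View pics/w11.png

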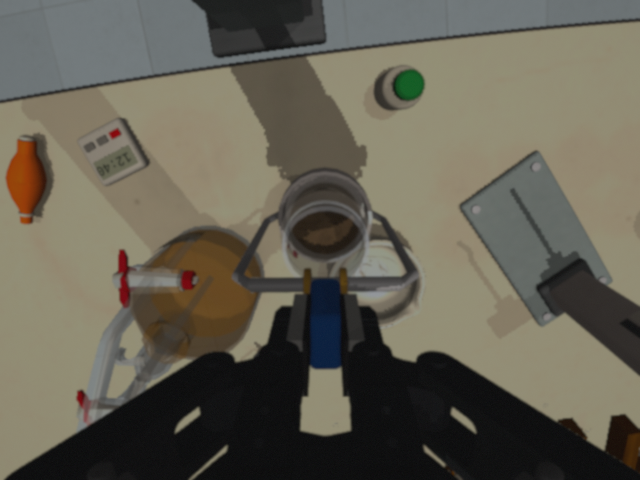

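>>> carry_out(series="0 0.6 0 0 0; 0.1 1.4 0 0 0; 0.1 2.2 0 0 0; 0.2 2.8 0 0 0; 0.2 3 0 0 0; 0.1 3 0 0 0; 0.1 2.8 0 0 0; 0 2.4 0 0 0")

```text
clock: 15.62
tcp_pos: [0.481, 0.3237, 0.3206]
orientation: [-0.182, -3.136, 0.0]
contact_force: [0.3, -0.5, -6.9]
grip_width: 0.0112
```

>>> carry_out(series="0 1.8 0 0 0; 0 1.1 0 -0.04 0; 0 0.5 0 -0.09 0; 0 0.1 0 -0.13 0; 0 0 0 -0.15 0; 0 0 0 -0.13 0; 0 0 0 -0.08 0; 0 0 0 -0.04 0")

```text
clock: 16.62
tcp_pos: [0.4857, 0.355, 0.3212]
orientation: [0.844, -3.026, 0.001]
contact_force: [0.0, -0.3, -6.9]
grip_width: 0.0116
```

```bash
python3 w.py w12 hook_seat basket_bar; python3 - <<'E'
from z import *
t=grab('top');cv2.imwrite('pics/top12.png',t['color'])
s=grab('side');cv2.imwrite('pics/side12.png',s['color'])
np.savez('s12.npz',R_=s['R_'],t_=s['t_'],intrinsics=s['intrinsics'],D=s['D']);np.savez('t12.npz',R_=t['R_'],t_=t['t_'],intrinsics=t['intrinsics'],D=t['D'])
cv2.imwrite('pics/top12c.png',cv2.resize(t['color'][170:320,160:320],None,fx=4,fy=4,interpolation=cv2.INTER_CUBIC))
cv2.imwrite('pics/side12c.png',cv2.resize(s['color'][50:250,220:400],None,fx=3,fy=3,interpolation=cv2.INTER_CUBIC))
E
```

```text
16.625 [0.4857 0.355  0.3212] [ 0.8439 -3.0261  0.0008] [ 0.021  -0.3459 -6.8939] [-0.8434  0.2696  0.1372  1.5945 -0.0376  1.2803  1.4144]
hook_seat []
basket_bar [([323.7, 281.0], 0.95)]
```

View pics/w12.png

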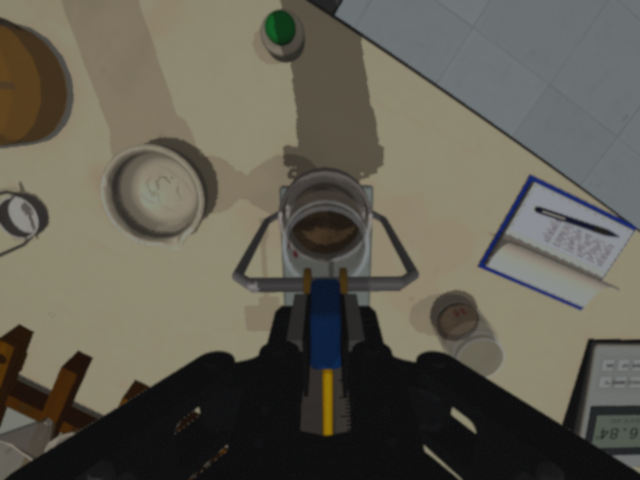

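View pics/top12c.png

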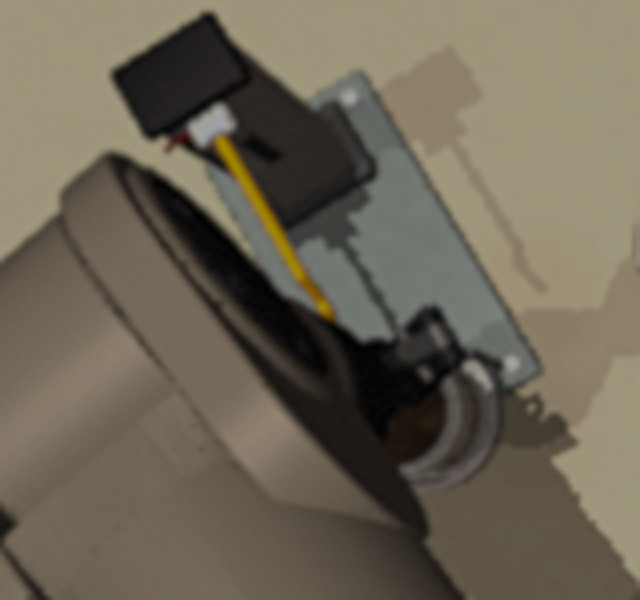

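View pics/side12c.png

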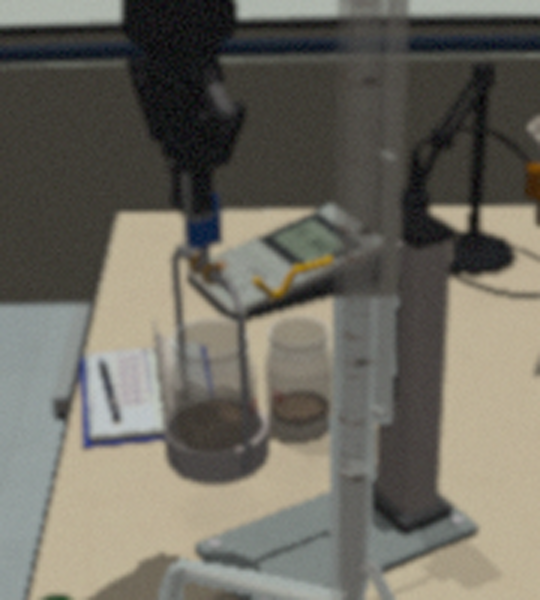

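```bash
python3 - <<'E'
from z import *
s=load('s12');t=load('t12');w=load('w12')
print('top',onz(t,(239.5,244.5),.2645),'side',onz(s,(312.1,148.2),.2645),onz(s,(313.3,148.3),.2645))
# tip: 
print('tip top',onz(t,(243.7,254.5),.2795),'side',onz(s,(305.5,144),.2795))
# arm line from top picture (top0 crop D2) 
for x in [(262,315),(240,270),(210,215),(190,185)]: print('arm top',onz(t,(170+x[0]/4,160+x[1]/4),.2785))
for x in [(215,140),(240,190),(270,240),(295,285)]: print('arm top12',onz(t,(160+x[0]/4,170+x[1]/4),.2785))
for x in [(327,375),(328,400),(329,430)]: print('arm wrist',onz(w,x,.2785))
Rm=Ro.from_rotvec([0.8439,-3.0261,0.0008]).as_matrix();o=np.array([.4857,.355,.3212]);print(Rm)
for x in [(307,284),(343,284),(240,284),(413,284),(325,284)]: X=onz(w,x,.3212-.0184);print('bar',X,Rm.T@(X-o)*1000)
for x in [(327,375),(328,400),(329,430)]: print('arm in tool',Rm.T@(onz(w,x,.2785)-o)*1000)
E
```

```text
top [0.5445 0.3921 0.2645] side [0.543  0.3888 0.2645] [0.5457 0.3882 0.2645]
tip top [0.5239 0.3803 0.2795] side [0.5286 0.381  0.2795]
arm top [0.5545 0.3969 0.2785]
arm top [0.5764 0.408  0.2785]
arm top [0.6035 0.4232 0.2785]
arm top [0.6184 0.4334 0.2785]
arm top12 [0.621  0.4409 0.2785]
arm top12 [0.5962 0.428  0.2785]
arm top12 [0.5716 0.4128 0.2785]
arm top12 [0.5497 0.4002 0.2785]
arm wrist [0.558  0.4001 0.2785]
arm wrist [0.5752 0.4113 0.2785]
arm wrist [0.5973 0.4256 0.2785]
[[-0.8557 -0.5175  0.0001]
 [-0.5175  0.8557 -0.0005]
 [ 0.0002 -0.0005 -1.    ]]
bar [0.4977 0.3509 0.3028] [-8.183  -9.7196 18.4034]
bar [0.4878 0.3674 0.3028] [-8.1927  9.571  18.3941]
bar [0.5164 0.3201 0.3028] [ -8.2305 -45.7438  18.4208]
bar [0.4684 0.3997 0.3028] [-8.2823 47.2064 18.3758]
bar [0.4927 0.3592 0.3028] [-8.1848 -0.0741 18.3987]
arm in tool [-85.2555   1.1881  42.6857]
arm in tool [-105.7444    1.8892   42.6821]
arm in tool [-131.9966    2.6452   42.6775]
```

>>> carry_out(series="-0.4 0.07 0 0 0; -0.9 0 0 0 0; -1.2 0 0 0 0; -1.2 0 0 0 0; -1.0 0 0 0 0; -0.7 0 0 0 0; -0.4 0 0 0 0; -0.1 0 0 0 0")

```text
clock: 17.88
tcp_pos: [0.5355, 0.387, 0.321]
orientation: [0.841, -3.027, 0.0]
contact_force: [-0.0, -0.2, -8.2]
grip_width: 0.0117
```

```bash
cat > look.py <<'E'
from z import *
import sys
n=sys.argv[1]
o=r.get_obs();print(o['clock'],o['tcp_pos'],o['orientation'],o['contact_force'])
p=grab('wrist');cv2.imwrite(f'pics/w{n}c.png',cv2.resize(cv2.convertScaleAbs(p['color'][180:480,150:500],alpha=1.5,beta=10),None,fx=2,fy=2,interpolation=cv2.INTER_CUBIC))
np.savez(f'w{n}.npz',R_=p['R_'],t_=p['t_'],intrinsics=p['intrinsics'],D=p['D'])
print(r.get_obs()['contact_force'])
s=grab('side');cv2.imwrite(f'pics/s{n}.png',s['color'])
cv2.imwrite(f'pics/s{n}c.png',cv2.resize(s['color'][60:260,250:380],None,fx=4,fy=3*4/3,interpolation=cv2.INTER_CUBIC)[:600])
print(r.get_obs()['contact_force'])
E
python3 look.py 13
```

```text
17.875 [0.5355 0.387  0.321 ] [ 0.8411 -3.0268  0.    ] [-0.0235 -0.2034 -8.2451]
[ 0.2552  0.9866 -6.611 ]
[ 0.6898  0.2918 -7.5524]
```

View pics/w13c.png

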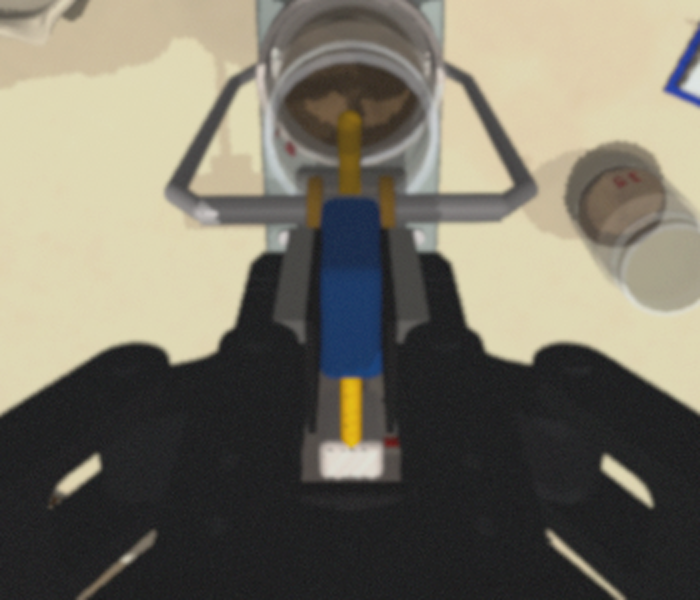

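View pics/s13c.png

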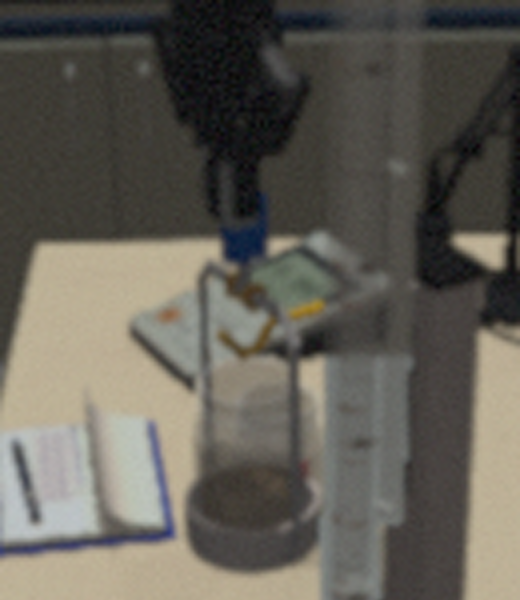

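```bash
python3 - <<'E'
from z import *
s=load('s12');w=load('w13')
Rm=Ro.from_rotvec([0.8411,-3.0268,0]).as_matrix();o=np.array([.5355,.387,.321])
X=onz(w,(150+349/2,180+113/2),.2795);print('tip end',X,Rm.T@(X-o)*1000)
for y in (308,328,378,398): X=onz(w,(150+y/2,180+205/2),.3026);print('collar',Rm.T@(X-o)*1000)
B=o+Rm@np.array([-.0082,0.0005,.0184]);c=lambda X:(proj(s,X)-[250,60])*4
print('bar',B,c(B),'at seat height (axis .272)',c([B[0],B[1],.272]), 'wire .2645',c([B[0],B[1],.2645]))
h=np.array([.8557,.5175,0])
for d in (-.021,-.013,-.004,0,.004,.016): print(d,c([B[0]+h[0]*d,B[1]+h[1]*d,.2645 if abs(d)<.01 else .2785]))
E
```

```text
tip end [0.5261 0.3809 0.2795] [11.1808 -0.4073 41.5011]
collar [ -7.3372 -11.3697  18.399 ]
collar [-7.3381 -6.0163 18.3991]
collar [-7.3484  7.3639 18.3995]
collar [-7.3558 12.7179 18.3996]
bar [0.5423 0.3917 0.3026] [[245.2802 289.5695]] at seat height (axis .272) [[246.7938 338.6669]] wire .2645 [[247.1578 350.4457]]
-0.021 [[214.4365 337.9282]]
-0.013 [[226.706  334.2678]]
-0.004 [[241.147 352.272]]
0 [[247.1578 350.4457]]
0.004 [[253.1494 348.6262]]
0.016 [[270.5259 321.2277]]
```

>>> carry_out(series="-0.1 -0.08 0.2 0 0; 0 0 0.5 0 0; 0 0 0.6 0 0; 0 0 0.5 0 0; 0 0 0.3 0 0; 0 0 0.2 0 0; 0 0 0 0 0")

```text
clock: 18.85
tcp_pos: [0.5367, 0.3867, 0.298]
orientation: [0.841, -3.027, 0.0]
contact_force: [-0.4, -0.3, -8.1]
grip_width: 0.0118
```

```bash
python3 look.py 14; cat > av.py <<'E'
from z import *
import sys
F=[];M=[]
for i in range(int(sys.argv[1])):
    eyes.grab_frame('wrist'); o=r.get_obs();F.append(o['contact_force']);M.append(o['moment'])
F=np.array(F);print(o['clock'],o['tcp_pos'],F.mean(0),F.std(0),np.mean(M,0),o['grip_width'])
E
python3 av.py 20
```

```text
18.85 [0.5367 0.3867 0.298 ] [ 0.8412 -3.0268  0.    ] [-0.4123 -0.2768 -8.1141]
[ 0.3821  0.719  -7.5602]
[-0.8425  0.445  -7.7521]
19.95 [0.5366 0.3868 0.2981] [ 0.0959  0.0806 -7.4512] [0.3849 0.431  0.5962] [-0.0203  0.0495 -0.004 ] 0.011507190671283658
```

View pics/w14c.png

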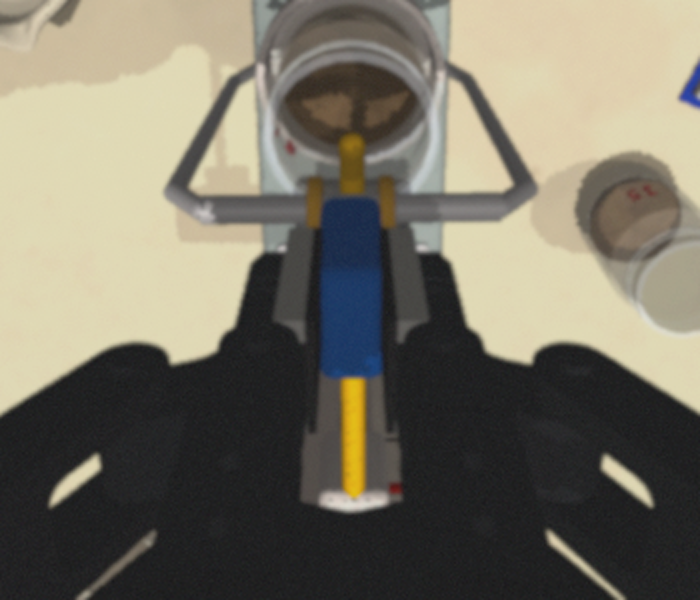

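View pics/s14c.png

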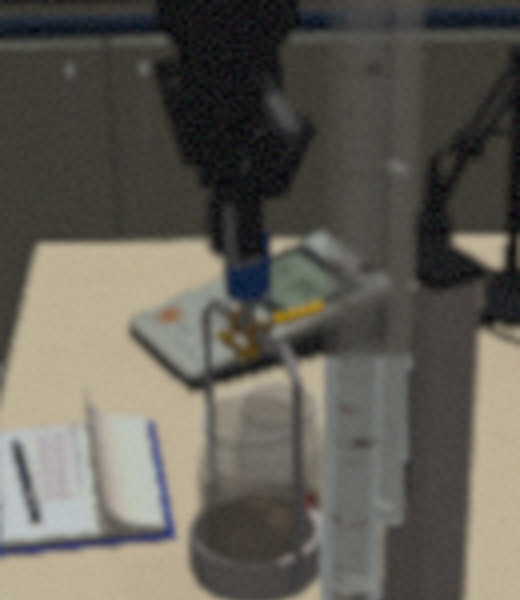

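>>> carry_out(series="0 0 0.1 0 0; 0 0 0.2 0 0; 0 0 0.2 0 0; 0 0 0.2 0 0; 0 0 0.2 0 0; 0 0 0.2 0 0; 0 0 0.2 0 0; 0 0 0.2 0 0")

```text
clock: 20.95
tcp_pos: [0.5367, 0.3868, 0.2831]
orientation: [-0.841, 3.027, 0.0]
contact_force: [0.4, -0.3, -6.4]
grip_width: 0.0118
```

>>> carry_out(series="0 0 0.2 0 0; 0 0 0.2 0 0; 0 0 0.2 0 0; 0 0 0.2 0 0; 0 0 0.2 0 0; 0 0 0.2 0 0; 0 0 0.2 0 0; 0 0 0.1 0 0")

```text
clock: 21.95
tcp_pos: [0.5366, 0.3868, 0.268]
orientation: [-0.841, 3.027, 0.0]
contact_force: [-0.5, 0.4, -5.7]
grip_width: 0.0117
```

```bash
python3 look.py 15;python3 av.py 10
```

```text
21.95 [0.5366 0.3868 0.268 ] [-0.8412  3.0269  0.0001] [-0.5357  0.417  -5.7053]
[-0.458  -0.37   -5.6934]
[-0.5681 -0.1724 -4.679 ]
22.55 [0.5367 0.3868 0.2681] [-0.4931 -0.4069 -5.4   ] [0.503  0.6039 0.4577] [-0.1013  0.1368  0.0094] 0.01185100409288781
```

View pics/w15c.png

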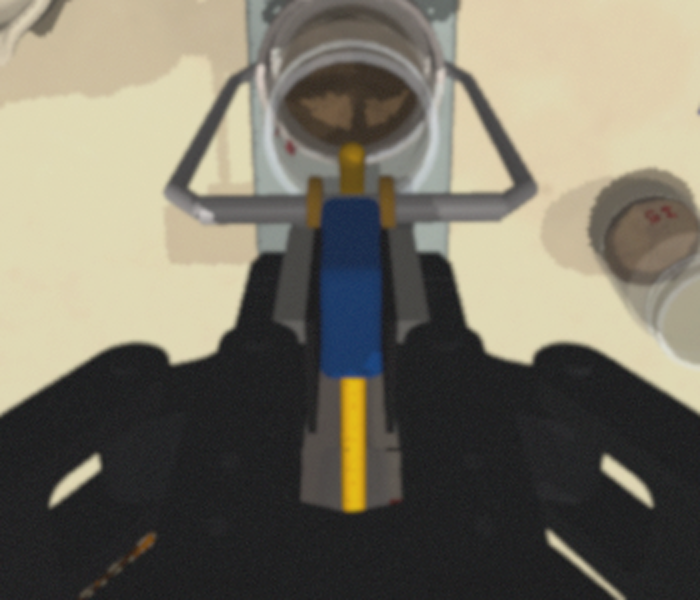

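View pics/s15c.png

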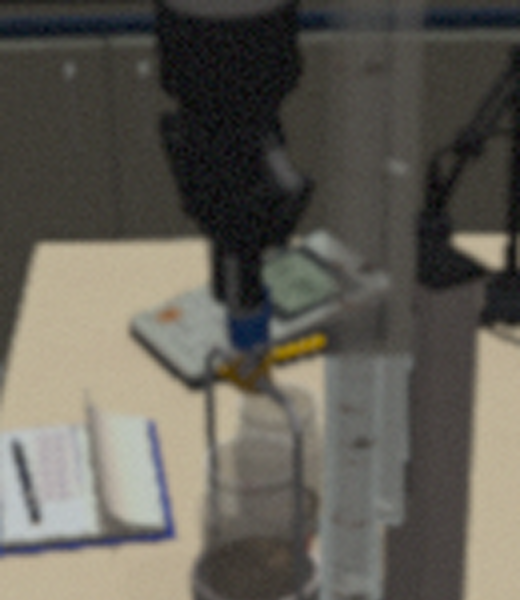

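```bash
python3 - <<'E'
from z import *
w=load('w15')
Rm=Ro.from_rotvec([-0.8412,3.0269,0]).as_matrix();o=np.array([.5366,.3868,.268])
for row in (140,143,146):
  X=onz(w,(150+352/2,180+row/2),.268-.0109);print('tip end',Rm.T@(X-o)*1000)
for row in (195,207,222): print('bar',Rm.T@(onz(w,(150+260/2,180+row/2),.268-.0184)-o)*1000)
E
```

```text
tip end [13.7374  0.3716 10.9003]
tip end [12.9418  0.3716 10.9003]
tip end [12.1442  0.3716 10.9003]
bar [ -4.4644 -24.1344  18.3998]
bar [ -7.9614 -24.2674  18.3997]
bar [-12.3875 -24.4367  18.3996]
```

>>> carry_out(series="0 0 0.1 0 0; 0 0 0.2 0 0; 0 0 0.2 0 0; 0 0 0.2 0 0; 0 0 0.2 0 0; 0 0 0.2 0 0; 0 0 0.2 0 0; 0 0 0.2 0 0")

```text
clock: 23.55
tcp_pos: [0.5367, 0.3868, 0.253]
orientation: [-0.841, 3.027, 0.0]
contact_force: [-0.6, -0.5, -3.5]
grip_width: 0.0118
```

>>> carry_out(series="0 0 0.2 0 0; 0 0 0.2 0 0; 0 0 0.2 0 0; 0 0 0.2 0 0; 0 0 0.2 0 0; 0 0 0.2 0 0; 0 0 0.2 0 0; 0 0 0.2 0 0")

```text
clock: 24.55
tcp_pos: [0.5367, 0.3868, 0.2371]
orientation: [-0.841, 3.027, 0.0]
contact_force: [-1.7, -0.7, -2.1]
grip_width: 0.0117
```

>>> carry_out(series="0 0 0.2 0 0; 0 0 0.2 0 0; 0 0 0.2 0 0; 0 0 0.1 0 0; 0 0 0.1 0 0; 0 0 0 0 0")

```text
clock: 25.3
tcp_pos: [0.5367, 0.3868, 0.2291]
orientation: [-0.841, 3.027, 0.0]
contact_force: [-0.8, -1.4, -0.9]
grip_width: 0.0119
```

```bash
python3 look.py 16;python3 av.py 20
```

```text
25.3 [0.5367 0.3868 0.2291] [-0.8412  3.0269  0.0001] [-0.7815 -1.3661 -0.9011]
[-1.6813 -0.1913 -1.3405]
[-1.0609 -1.1705 -1.5403]
26.4 [0.5366 0.3868 0.2291] [-0.8578 -0.6003 -1.3428] [0.5059 0.6358 0.5108] [-0.1444  0.2012 -0.0078] 0.011404894871245854
```

View pics/w16c.png

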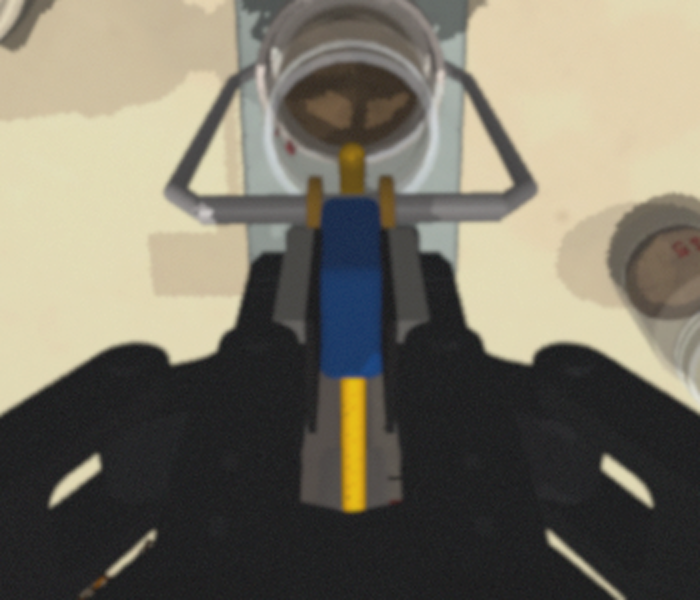

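View pics/s16.png

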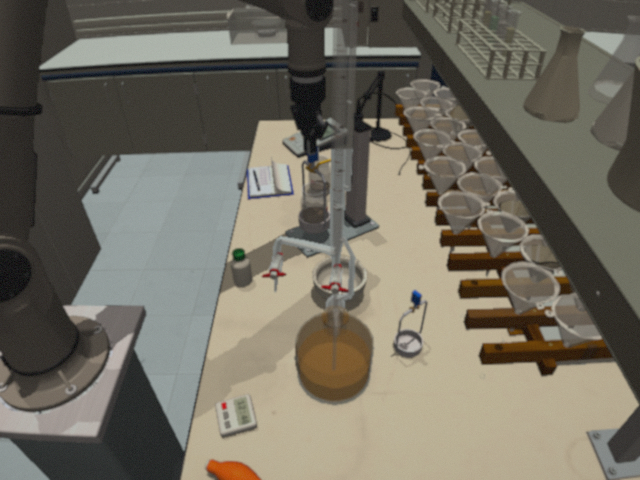

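>>> carry_out(series="0.03 0 0.1 0 0; 0.03 0 0.2 0 0; 0 0 0.2 0 0; 0 0 0.2 0 0; 0 0 0.2 0 0; 0 0 0.2 0 0; 0 0 0.1 0 0; 0 0 0 0 0")

```text
clock: 27.4
tcp_pos: [0.5362, 0.3865, 0.2171]
orientation: [-0.841, 3.027, 0.0]
contact_force: [0.7, 0.1, 0.2]
grip_width: 0.0115
```

```bash
python3 av.py 30
```

```text
28.9 [0.5361 0.3864 0.2171] [ 0.7051  0.2719 -0.0026] [0.5007 0.5133 0.4868] [ 0.108  -0.1899 -0.0055] 0.011623002471922904
```

>>> carry_out(series="-0.02 0 0 0 0; 0 0 0 0 0; 0 0 0 0 0", grip_force=40)

```text
clock: 29.28
tcp_pos: [0.5362, 0.3865, 0.217]
orientation: [0.841, -3.027, 0.0]
contact_force: [0.1, -0.3, -0.4]
grip_width: 0.0117
```

>>> carry_out(series="0 0 0 0 0; 0 0 0 0 0; 0 0 0 0 0", grip_force=20)

```text
clock: 29.65
tcp_pos: [0.5363, 0.3865, 0.2171]
orientation: [0.841, -3.027, 0.0]
contact_force: [0.8, 0.2, 0.1]
grip_width: 0.0118
```

```bash
python3 look.py 17; python3 av.py 40
```

```text
29.65 [0.5363 0.3865 0.2171] [ 0.8412 -3.0268  0.0001] [0.7626 0.1954 0.056 ]
[ 1.0013  0.0344 -0.4863]
[ 0.5749  0.9362 -0.1311]
31.75 [0.5363 0.3865 0.2171] [ 0.2103  0.0567 -0.106 ] [0.5273 0.386  0.5989] [ 0.0515 -0.0865  0.0044] 0.011726178195585637
```

>>> carry_out(series="0 0 0 0 0.14; 0 0 0 0 0.15; 0 0 0 0 0.16; 0 0 0 0 0.17; 0 0 0 0 0.18; 0 0 0 0 0.2; 0 0 0 0 0.22; 0 0 0 0 0.25")

```text
clock: 32.75
tcp_pos: [0.5363, 0.3866, 0.2171]
orientation: [-0.841, 3.027, 0.0]
contact_force: [-0.3, 0.4, -0.6]
grip_width: 0.0215
```

```bash
python3 look.py 18; python3 av.py 4
```

```text
32.75 [0.5363 0.3866 0.2171] [-0.8413  3.0268  0.0001] [-0.2981  0.4297 -0.6251]
[ 0.3856  0.0329 -0.4411]
[ 0.4209 -0.4269  0.0386]
33.05 [0.5363 0.3865 0.2171] [-0.0292 -0.4877 -0.0278] [0.2886 0.4257 0.1966] [ 0.0289  0.0065 -0.0096] 0.021264949480236203
```

View pics/w18c.png

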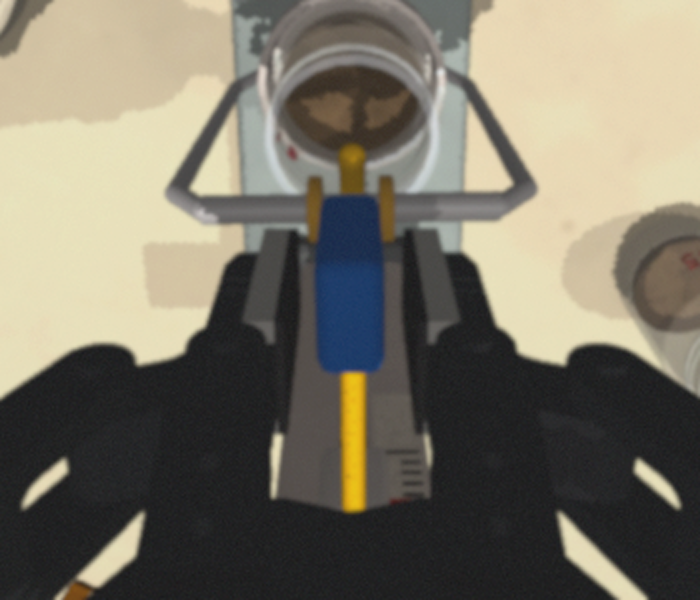

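View pics/w17c.png

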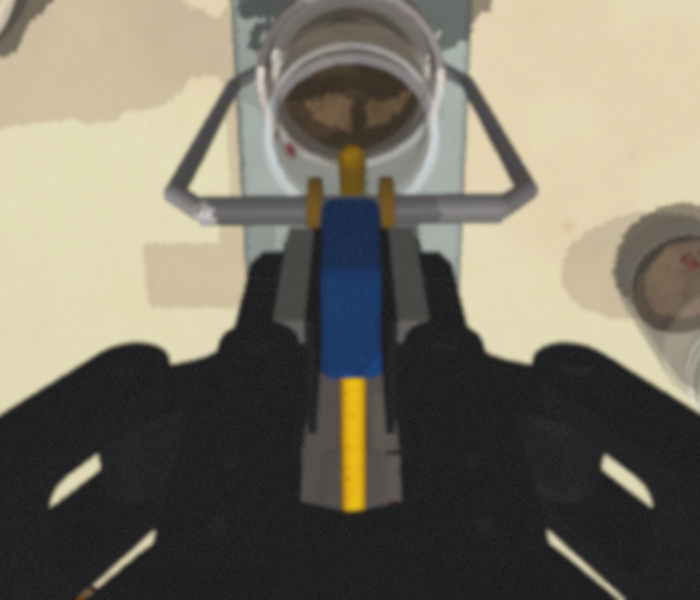

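>>> carry_out(series="0 0 0 0 0.3; 0 0 0 0 0.35; 0 0 -0.3 0 0.35; 0 0 -0.8 0 0.35; 0 0 -1.5 0 0.35; 0 0 -2.5 0 0.35; 0 0 -3 0 0.35; 0 0 -3 0 0.35")

```text
clock: 34.05
tcp_pos: [0.5364, 0.3866, 0.3304]
orientation: [-0.841, 3.026, 0.001]
contact_force: [0.3, 0.7, -0.5]
grip_width: 0.0297
```

>>> carry_out(series="1.5 0 -3 0 0.35; 3 0 -2 0 0.35; 4 0 -1 0 0.35; 4 0 0 0 0.35; 2 0 0 0 0.35; 0 0 0 0 0.35")

```text
clock: 34.8
tcp_pos: [0.4116, 0.3113, 0.3899]
orientation: [-0.841, 3.025, 0.003]
contact_force: [-0.5, 0.3, -0.2]
grip_width: 0.0296
```

```bash
python3 look.py 19; python3 - <<'E'
from z import *
t=grab('top');cv2.imwrite('pics/top19.png',t['color'])
for i in range(8): s=grab('side')
cv2.imwrite('pics/s20c.png',cv2.resize(s['color'][60:260,250:380],None,fx=4,fy=4,interpolation=cv2.INTER_CUBIC)[:600])
cv2.imwrite('pics/s20.png',s['color'])
a=cv2.imread('pics/s19.png');print(np.abs(a.astype(int)-s['color']).mean())
cv2.imwrite('pics/pair.png',np.hstack([cv2.resize(x[110:250,270:360],None,fx=4,fy=4,interpolation=cv2.INTER_CUBIC) for x in (cv2.imread('pics/s17.png'),s['color'])]))
print(r.get_obs()['clock'])
E
```

```text
34.8 [0.4116 0.3113 0.3899] [-0.8412  3.0246  0.0026] [-0.4702  0.3074 -0.2494]
[0.1099 0.3951 0.0801]
[-0.788  -0.1663  0.194 ]
2.145048828125
35.35
```

View pics/pair.png

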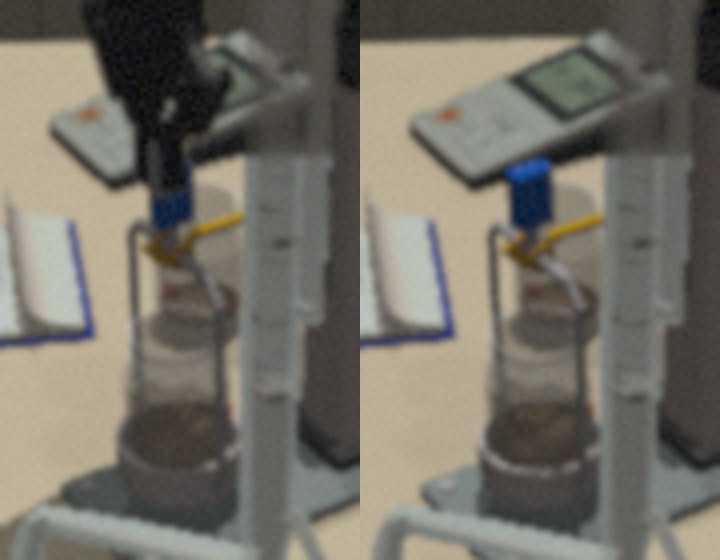

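View pics/w19c.png

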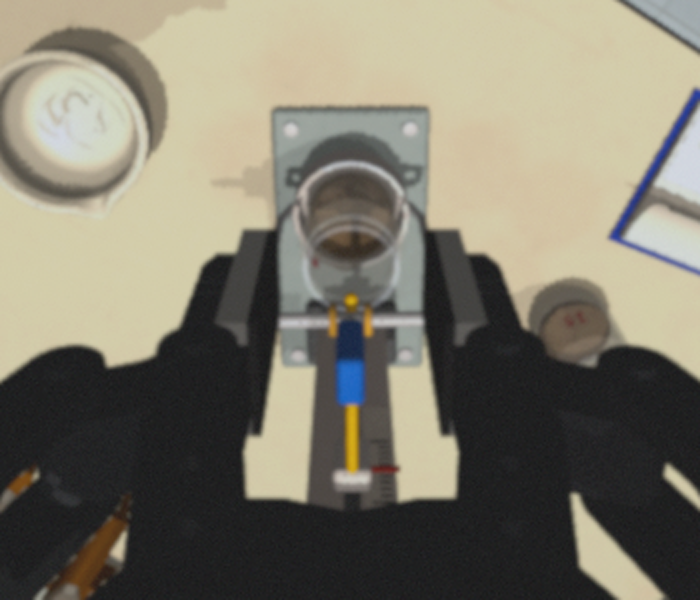

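View pics/s20.png

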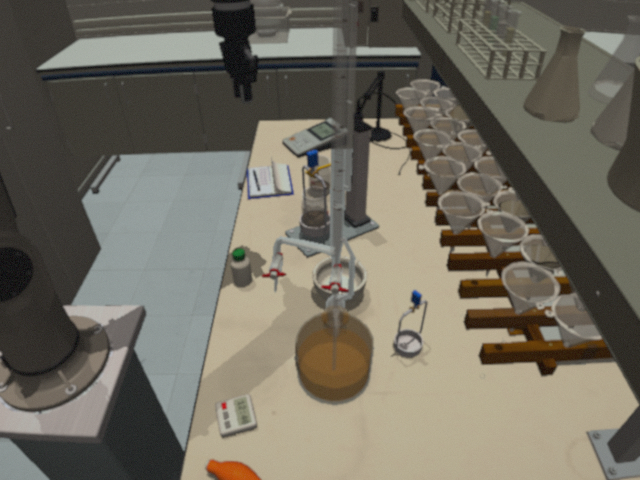

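>>> carry_out(series="0 0 0 0 0.35; 0 0 0 0 0.35; 0 0 0 0 0.35; 0 0 0 0 0.35; 0 0 0 0 0.35; 0 0 0 0 0.35; 0 0 0 0 0.35; 0 0 0 0 0.35")

```text
clock: 36.35
tcp_pos: [0.4121, 0.3117, 0.3881]
orientation: [0.841, -3.027, 0.0]
contact_force: [0.4, -1.2, -0.4]
grip_width: 0.0303
```

>>> carry_out(series="0 0 0 0 0.35; 0 0 0 0 0.35; 0 0 0 0 0.35; 0 0 0 0 0.35; 0 0 0 0 0.35; 0 0 0 0 0.35; 0 0 0 0 0.35; 0 0 0 0 0.35")

```text
clock: 37.35
tcp_pos: [0.4121, 0.3117, 0.3881]
orientation: [-0.841, 3.027, 0.0]
contact_force: [-0.0, -0.2, -0.3]
grip_width: 0.0296
```

```bash
python3 - <<'E'
from z import *
fr=[grab('wrist')['color'] for i in range(12)]
g=[cv2.cvtColor(f,cv2.COLOR_BGR2GRAY).astype(np.float32) for f in fr]
for sl in [(slice(250,330),slice(285,365))]:
    for i in range(0,12,2): print(cv2.phaseCorrelate(g[0][sl],g[i][sl]))
old=cv2.imread('pics/w19c.png')
a=cv2.resize(cv2.convertScaleAbs(fr[-1][180:480,150:500],alpha=1.5,beta=10),None,fx=2,fy=2,interpolation=cv2.INTER_CUBIC)
A=[cv2.cvtColor(x,cv2.COLOR_BGR2GRAY).astype(np.float32)[150:410,270:430] for x in(old,a)];print(cv2.phaseCorrelate(*A))
s=grab('side')['color'];p=cv2.imread('pics/s20.png')
B=[cv2.cvtColor(x,cv2.COLOR_BGR2GRAY).astype(np.float32)[145:235,295:332] for x in(p,s)];print('side',cv2.phaseCorrelate(*B))
cv2.imwrite('pics/s21c.png',cv2.resize(s[140:250,280:360],None,fx=5,fy=5,interpolation=cv2.INTER_CUBIC)); print(r.get_obs()['clock'])
E
```

```text
((7.105427357601002e-15, 7.105427357601002e-15), 0.9999999998822505)
((-0.005547571298095022, -0.01073854094655502), 0.977004781216383)
((-0.06359114438370028, -0.054718905778088356), 0.9901065568625927)
((0.0387071143029587, -0.012346201914269272), 0.9659725308418274)
((-0.012724006096817675, 0.020188203329034593), 0.9795585248619318)
((0.0073573340019805755, 0.059085368464472765), 0.9680293017625808)
((0.24840088391140114, 0.6322692378689965), 0.8226127161803068)
side ((-0.054416902116376065, 0.0123489938172483), 0.9900956789652506)
38.0
```

View pics/s21c.png

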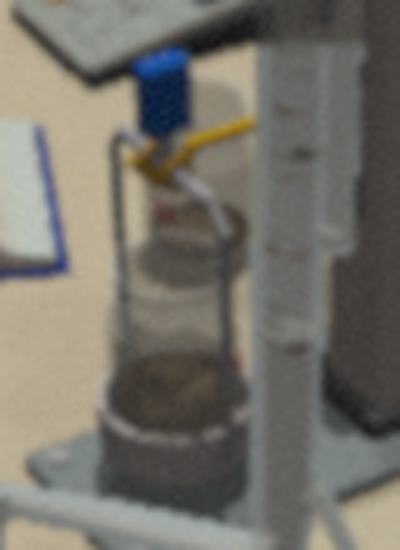

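At rest, jar upright, bar on the hook between the collars.

```bash
python3 -c "
from bench import r
print(r.hand_in())"
```

```text
the job is handed in; nothing more can be done
None
```

The basket is hanging free on the scale hook with the jar upright in it, and the job was handed in at 38 s of the 61 s allowed. No verdict was reported.

- **Grasp:** My first close missed the grip. The fingertips stand about 27 mm behind the stated TCP, not 8 mm ahead of it. Only the top 14 mm or so of the blue grip is within the pads, because a glass valve sits close to the grip. The hold did not slip.
- **Hanging:** I lifted the basket clear of the glassware and brought the bar over the hook tip from the front. I then lowered it at about 16 mm/s while holding on.
- **Weight transfer:** The mean vertical force went from −7.45 N to −0.1 N, within about 0.1 N of noise. I moved the arm under 1 mm to ease a sideways friction force of about 1 N, then opened the fingers slowly.

**Checks:**
- In the wrist pictures before and after release, the hook and pointer had not visibly moved. The basket's top shifted by about 1 pixel.
- After I backed away, 12 frames over 0.6 s showed less than 0.1 pixel of movement. The side camera showed the bar resting on the hook between the collars.
- The mortar and bottle looked undisturbed in the side view.
- The force sensor has about 0.5 N of noise per reading and a possible zero offset of about 0.15 N. The balance at release is therefore only known to 1 or 2 mm of pointer travel.

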